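Unclamp a drilled fence and pin it to the strap cutter

ROBOT

A 6-joint arm with a two-finger parallel gripper is mounted at the origin on the work surface. World frame = base frame: x ahead of the robot, y to its left, z up, the work surface at z = 0. Lengths are in m, angles in degrees, forces in N, time in s.
With the tool pointing down it reaches from about 0.4 to 0.825 m from the base axis. Payload 7 kg.
Tool frame: the origin (TCP) lies between the finger pads; the fingertips stand 22 mm ahead of it and the grasp point (between the pads) lies 3 mm ahead of it; z points along the fingers, y is the line along which they close (so a half turn about z gives the same grasp; the last joint's range is limited). The gripper opens to 88 mm and grips with 3 to 60 N. Pads are 19 mm wide; open, the fingers measure 130 mm over their backs; the gripper's body (78 mm by 193 mm) begins 47 mm behind the grasp point.
Start: joints at [87.267, 20.546, 0.682, 0, -70.136, -16.507], TCP at [0.222, 0.637, 0.249] pointing down, gripper open.
Joint ranges: [-176.03, 176.03], [-82.01, 121.73], [-58.28, 71.71], [-173.87, 95.51], [-174.79, -0.11], [-173.66, 173.66]. Speed limits (degrees/s): [136.94, 136.94, 172.46, 180, 180, 180].

INTERFACE

Orientations are given as [roll, pitch, yaw] about the fixed x, y, z axes, in that order (R = Rz(yaw) Ry(pitch) Rx(roll)).
In Python, from plant import r, vision gives the robot as it stands.
- The arm moves only by the shell command python3 -m pendant 'ROWS' [FORCE]. ROWS is JSON, a list that holds one entry, the list of rows, each a list of 7 numbers: the shift along the tool's x, y, z scaled (see below), then the turn, a rotation vector about the tool's x, y, z scaled (see below), then the opening, from -1 (shut) to 1 (fully open). In form: [[[x, y, z, wx, wy, wz, fingers], ...]]. A call has exactly 8 rows; each row shifts and turns the commanded pose from where the row before left it, along the tool's axes as they then stand; what a row does not reach is not made up. The controller multiplies each number of a shift by 20 mm and each number of a turn by 4 degrees. A row lasts 1/10 s, in which the tool goes at most 50 mm and 8.59 degrees, less where a joint would pass 70% of its speed; a pose out of reach is approached as far as the arm can. A call with a number of a shift or a turn outside -1 to 1 is refused whole. A call with a gripper value outside its range is refused whole. The fingers move at their own pace and stop on an object; FORCE is the grip in N (left out, the last holds). Time passes only in rows, so rows that do not move let the fingers close, or fill a call up. It gives the time, the measured TCP pose, the force, the opening and the grip force at its end, in the units of the state.
- r.get_state(): the state, without advancing time (a new reading comes with each control period).
- vision.capture(name): name is "side" or "top"; returns a dict with "frame" (480x640x3 uint8, blue, green, red), "depth" (480x640 float32, m along the optical axis (not along the pixel's ray), 0 where there is no reading), "camera_matrix" (3x3 intrinsics, pixels), "k1" (the pictures are not rectified: a ray, as slopes to the right and down, at radius r is drawn at 1 + k1 r^2 times it, then the intrinsics apply), "extrinsics" (4x4, takes a point from world to camera coordinates). Camera axes: x right, y up, looking along -z (the intrinsics and any distortion apply to the point x, -y, -z); pixel columns grow to the right and rows downward; lengths in m; the calibration is good to about 2 mm. A picture is of the moment at which its call begins.
- r.close_job(): hands the job in; it is judged then, once.
The state is a dict: "time_s": time; "joints": joint angles; "qd": joint speeds; "joint_torque": joint torques, N m; "tcp_pos": TCP position; "eef_rot": TCP orientation; "contact_force": force on the tool from outside, world axes, zero at the start; "moment": the same for the moment, N m; "gripper_width": finger opening in m; "gripper_force": force on a finger pad.
Only numpy, scipy, OpenCV 4.12 (cv2) and the standard library are available. Lean on these libraries where they do the work, as an engineer would, in place of code of your own. Each camera call takes 0.05 s, during which the arm holds its last target. There are 200 camera calls.

TASK

The fence in the drill vise is finished: pull the vise's jaw fully open by its handle, lift the fence out, stand it on the strap cutter's table with its holes over the table's two holes and its upright wall on the side towards the middle of the table, and only then drop both retaining pins from the wooden stand fully home, one through each end. Tidy up as well: put every offcut of the angle into the scrap bin and push the empty vise fully shut. Leave everything else on the bench where it is.

Things in the scene. Friction and masses are not known exactly. Their poses are not given: they have to be found in the camera images.
- vise: blue quick-slide drill-press vise, fixed, bed 110 (its x) x 220 (its y, -120 to 100) mm; origin on its underside. Fixed jaw at the -y end: top 52 mm above the bench, face at y = -80 mm. The fence stands on the bed, 30 mm above the bench. The moving jaw opens along +y. An end bracket at y = 80 to 94 mm, top at 62 mm, guides the jaw's two rods.
- vise_jaw (a joint): opening of the vise's moving jaw, m: 0 closed (with or without the fence), 0.055 at its open stop. Pushed or pulled by its handle against about 7 N of friction; stays where left (no spring, no screw). Jaw top 62 mm above the bench, 110 mm wide; its step reaches over the fence's foot to the wall, so the fence cannot be lifted until the jaw is 30 mm open.
- vise_handle (a point): middle of the vise's handle: dark steel round bar, 18 mm thick, 90 mm long, lying along the vise's x, 46 mm above the bench, joining the +y ends of the jaw's two rods (12 mm thick, at x = -34 and 34 mm, nothing between them); it moves with the jaw. 47 mm clear between bar and end bracket when the jaw is closed.
- fence: the finished part: drilled aluminium angle, 0.37 kg. Foot 200 (its x) x 40 (its y) x 10 mm; upright wall 12 mm thick, 110 mm long (x = -55 to 55), up to 55 mm above the underside, along the foot's -y edge (y = -20 to -8). Origin centre of the foot's underside. In the vise its axes agree with the vise's, wall against the fixed jaw, origin at the vise's y = -60, 30 mm above the bench.
- fence_hole_a (a point): fence's hole at its x = -80 mm, y = 0, on the underside; 16 mm wide, through the 10 mm foot
- fence_hole_b (a point): fence's hole at its x = +80 mm, y = 0, on the underside; 16 mm wide, through the 10 mm foot
- cutter: green hand-cranked leather strap cutter, fixed; origin on the bench below its feed table's centre. Steel table 180 (its x) x 220 (its y) mm, top 60 mm up, 16 mm thick, open below. Rollers and cheeks at +y (y = 115 to 200 mm, 130 mm tall), crank on +x. Fitted, the fence lies along the cutter's y, wall on its -x side: fence x along cutter -y, fence hole a over cutter hole b, b over a.
- cutter_hole_a (a point): hole in the cutter's table at its x = 45, y = -80 mm (away from the rollers), on the table's top; 16 mm wide, through
- cutter_hole_b (a point): hole in the cutter's table at its x = 45, y = +80 mm (next to the rollers), on the table's top; 16 mm wide, through
- pin_stand: wooden block 55 (its x) x 120 (its y) x 58 mm, fixed, in which the two pins stand head up, 60 mm apart along its y; origin centre of its underside
- scrap_bin: grey open scrap bin, fixed, outside 170 (its x) x 160 (its y) x 60 mm tall, walls and floor 5 mm; origin centre of its underside
- pin1: loose retaining pin, 90 g, 90 mm long: steel shank 12 mm thick, 50 mm long, tapered tip; collar 26 mm across, 4 mm thick; black round knob 20 mm across, 36 mm tall. Origin at the tip, z up the pin. Either pin fits either hole. Its tip is 8 mm above the bench in the stand, and 40 mm below the table's top when fully home in the cutter (collar on the fence's foot).
- pin2: loose retaining pin, 90 g, 90 mm long: steel shank 12 mm thick, 50 mm long, tapered tip; collar 26 mm across, 4 mm thick; black round knob 20 mm across, 36 mm tall. Origin at the tip, z up the pin. Either pin fits either hole. Its tip is 8 mm above the bench in the stand, and 40 mm below the table's top when fully home in the cutter (collar on the fence's foot).
- offcut1: sawn offcut of the same aluminium angle, 0.16 kg, 65 mm long (its x), foot 40 (its y) x 10 mm, upright wall 12 mm thick along the -y edge (y = -20 to -8 mm), 55 mm tall in all; origin centre of the foot's underside. It may get knocked over. One to three of the three are present.
- offcut2: sawn offcut of the same aluminium angle, 0.16 kg, 65 mm long (its x), foot 40 (its y) x 10 mm, upright wall 12 mm thick along the -y edge (y = -20 to -8 mm), 55 mm tall in all; origin centre of the foot's underside. It may get knocked over. One to three of the three are present.
- offcut3: sawn offcut of the same aluminium angle, 0.16 kg, 65 mm long (its x), foot 40 (its y) x 10 mm, upright wall 12 mm thick along the -y edge (y = -20 to -8 mm), 55 mm tall in all; origin centre of the foot's underside. It may get knocked over. One to three of the three are present.
- spool: bystander: wooden thread spool, 54 mm across, 50 mm tall, standing at the far middle of the bench; origin centre of its underside
- weight: bystander: small brass weight, upright cylinder 38 mm across, 35 mm tall, near the cutter's table; origin centre of its underside
- glue: bystander: squat glue jar, 60 mm across, 75 mm tall, far side of the vise; origin centre of its underside
- mallet: bystander: hammer 260 mm long, lying at the far middle of the bench
- driver: bystander: screwdriver 200 mm long, lying at the far right of the bench
- mug: bystander: white mug, 80 mm across, 95 mm tall, far to the right; origin centre of its underside
- tape: bystander: grey tape-measure case, 70 x 65 x 38 mm, far left of the bench; origin centre of its underside
Not all that is in view belongs to the job. Of the things that look like the fence, the middle-sized one is meant.

How it is judged:
By the outcome, as a careful person would: the job done as asked, in the order asked, and still so for the second after the job is handed in, with the robot touching nothing.
Of offcut1, offcut2, offcut3 only 1 to 3 are there at a start; the rules pass over those that are not, and their reading is None.
At some moment in a run one of offcut1, offcut2, offcut3 may be knocked a few centimetres aside while the robot is not near it.
It also fails if it takes over 210 s, if anything falls off the work surface, if the arm or the gripper's body presses on something with over 40 N, if the wrist force passes 120 N, or if a joint passes its speed limit or range.

## Working session

There is one attempt and no reset: what is moved stays moved. The work goes in short steps, Python scripts to look and compute and a shell command to move; the robot and the scene stay as the last step left them, time stands still between calls to the robot, and variables do not carry over. Pictures are saved under pics/ and viewed, at most 14 in all, crops included, and the job is handed in when it is done.

```bash
ls; mkdir -p pics
python3 - <<'E'
from plant import r, vision
import cv2,numpy as np
for n in("top","side"):
    c=vision.capture(n); cv2.imwrite(f"pics/{n}0.png",c["frame"]); np.savez(f"{n}0.npz",**c)
    print(n,c["camera_matrix"].tolist(),c["k1"],np.round(c["extrinsics"],3).tolist())
print(r.get_state())
E
```

```text
pics
top [[595.5560200097729, 0.0, 327.0350217822728], [0.0, 595.5560200097729, 242.02082306830619], [0.0, 0.0, 1.0]] -0.13436470308248724 [[0.004, -1.0, -0.004, -0.108], [0.995, 0.004, 0.103, -0.542], [-0.103, -0.004, 0.995, -1.436], [0.0, 0.0, 0.0, 1.0]]
side [[561.5017792898215, 0.0, 325.01644524308364], [0.0, 561.5017792898215, 241.3625200111072], [0.0, 0.0, 1.0]] -0.04924441400950583 [[-0.996, -0.092, -0.005, 0.526], [0.063, -0.722, 0.689, -0.157], [-0.067, 0.686, 0.725, -1.487], [0.0, 0.0, 0.0, 1.0]]
{'time_s': 0.1, 'joints': array([ 8.72665207e+01,  2.05852836e+01,  6.39660117e-01, -1.55000748e-02,
       -7.01343965e+01, -1.65043557e+01]), 'qd': array([ 0.05421722, -0.16953619,  0.06112977,  0.09723544, -0.06185872,
        0.11724051]), 'joint_torque': array([-1.34495429e-03, -5.84163022e+01,  2.93752491e+01,  7.01544061e+00,
        1.01457830e-02, -5.13200575e-05]), 'tcp_pos': array([0.22233725, 0.63692154, 0.24775133]), 'eef_rot': array([ 1.79919137e+02, -8.76290776e-03, -1.92431062e+01]), 'contact_force': array([-0.19961877, -1.11025595, -0.1724451 ]), 'moment': array([-0.02159161,  0.01852019, -0.01291183]), 'gripper_force': 0.0, 'gripper_width': 0.08738947819632567}
```

View pics/top0.png

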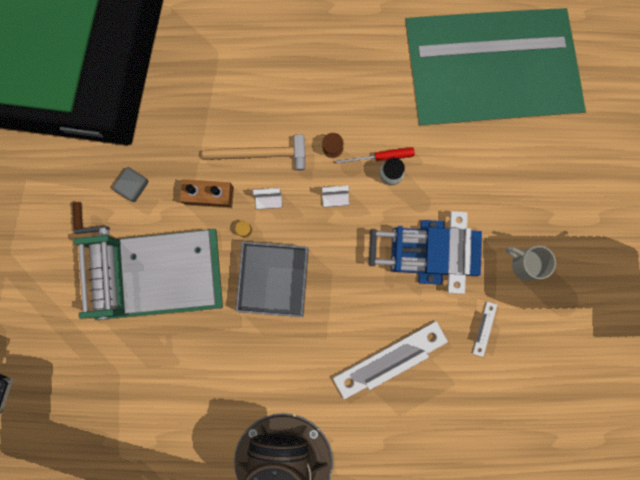

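View pics/side0.png

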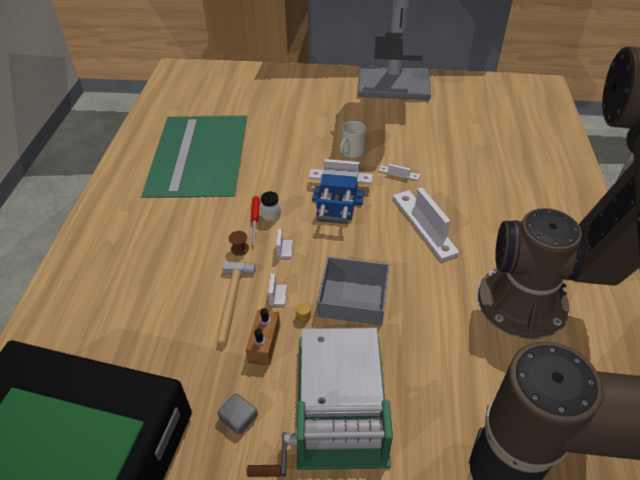

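In the top view, three things look like the fence: one in the vise at (458,252), a bigger one at (390,360) and a smaller one at (485,330). The one in the vise is middle-sized and fits the description. Two offcuts are visible, at (267,198) and (335,196). The cutter holes are at (134,257) and (198,250), and the pins at (190,189) and (216,191). I'll check an enlarged crop next.

```bash
cat > h.py <<'E'
import cv2,numpy as np
def load(n): return dict(np.load(n,allow_pickle=True))
def snap(name,fn=None):
    from plant import vision
    c=vision.capture(name)
    if fn: np.savez(fn,**c)
    return c
def rays(c,uv):
    p=cv2.undistortPoints(np.float64(uv).reshape(-1,1,2),c["camera_matrix"],np.array([float(c["k1"]),0,0,0]),None).reshape(-1,2)
    E=c["extrinsics"];R=E[:3,:3];o=-R.T@E[:3,3]
    d=np.c_[p[:,0],-p[:,1],-np.ones(len(p))]@R
    return o,d
def onz(c,uv,z):
    o,d=rays(c,uv); return o+d*((z-o[2])/d[:,2])[:,None]
def cloud(c):
    h,w=c["depth"].shape;v,u=np.mgrid[:h,:w]
    o,d=rays(c,np.c_[u.ravel(),v.ravel()])
    P=o+d*c["depth"].reshape(-1,1);P[c["depth"].ravel()==0]=np.nan
    return P.reshape(h,w,3)
def proj(c,P):
    E=c["extrinsics"];q=np.atleast_2d(P)@E[:3,:3].T+E[:3,3]
    x=q[:,0]/-q[:,2];y=-q[:,1]/-q[:,2];s=1+float(c["k1"])*(x*x+y*y);K=c["camera_matrix"]
    return np.c_[K[0,0]*x*s+K[0,2],K[1,1]*y*s+K[1,2]]
E
python3 - <<'E'
from h import *
t=load("top0.npz");s=load("side0.npz")
f=t["frame"]
def cr(f,u,v,w,h,k): return cv2.resize(f[v:v+h,u:u+w],None,fx=k,fy=k,interpolation=cv2.INTER_CUBIC)
a=cr(f,365,205,133,100,3)  # 399x300
b=cr(f,110,170,133,100,3)
c=cr(f,235,170,133,100,3)
d=cr(s["frame"],255,150,133,100,3)
m=np.vstack([np.hstack([a,b]),np.hstack([c,d])]);cv2.imwrite("pics/m1.png",m)
for n,c in(("t",t),("s",s)):
    P=cloud(c);
    # objects
    if n=="t":
        for nm,(u,v) in dict(tab=(170,280),bench=(330,260),fixedjaw=(475,252),mj=(440,252),foot=(457,282),wall=(460,250),stand=(203,195),bin=(272,280)).items():
            print(nm,np.round(np.nanmedian(P[v-2:v+3,u-2:u+3].reshape(-1,3),axis=0),4),np.nanstd(P[v-2:v+3,u-2:u+3,2]).round(4))
    g=cv2.cvtColor(c["frame"],cv2.COLOR_BGR2GRAY)
    for z,uv in ((.06,[(134,257),(198,250)]),(.098,[(190,189),(216,191)]),(.04,[(457,285),(460,219)])) if n=="t" else ((.06,[(320,403),(320,339)]),(.098,[(259,337),(265,314)])):
        print(n,z,onz(c,uv,z).round(4).tolist())
E
```

```text
tab [0.4457 0.2735 0.0603] 0.0027
bench [ 0.5006 -0.1129 -0.0006] 0.0038
fixedjaw [ 0.5168 -0.4652  0.053 ] 0.0028
mj [ 0.516  -0.3772  0.0628] 0.0025
foot [ 0.4459 -0.4264  0.0115] 0.0182
wall [ 0.5209 -0.4262  0.0633] 0.0026
stand [0.6538 0.1986 0.057 ] 0.0027
bin [0.4498 0.0312 0.0051] 0.0033
t 0.06 [[0.5009, 0.3645, 0.06], [0.5188, 0.2064, 0.06]]
t 0.098 [[0.6612, 0.2214, 0.098], [0.6563, 0.1586, 0.098]]
t 0.04 [[0.4373, -0.4223, 0.04], [0.5996, -0.4327, 0.04]]
s 0.06 [[0.505, 0.3731, 0.06], [0.5213, 0.2077, 0.06]]
s 0.098 [[0.6594, 0.24, 0.098], [0.6563, 0.174, 0.098]]
```

View pics/m1.png

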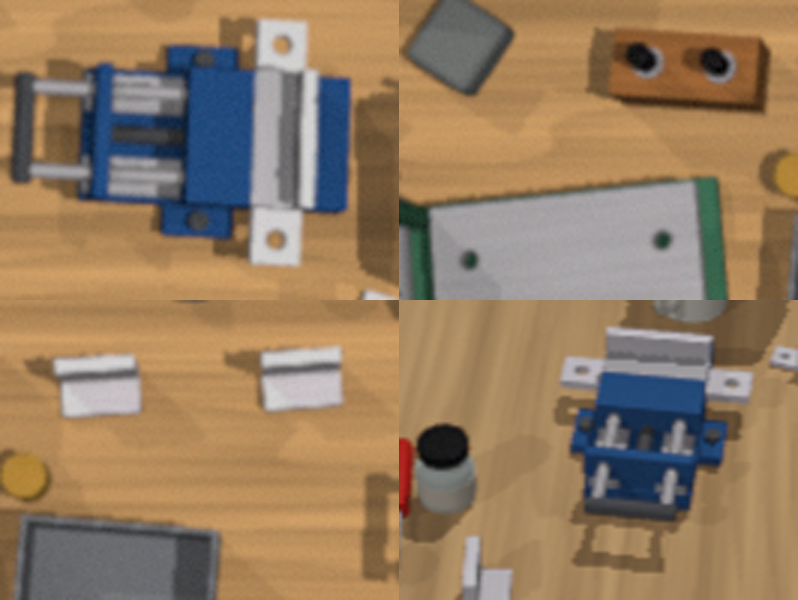

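The enlarged crop confirms that the fence is the part clamped in the vise, with end holes at about (459,220) and (457,285) in the top view and its wall on the right, against the fixed jaw. The handle bar is at the left, near (373,247). Next I'll refine these with masks.

Run:
```python
from h import *
t=load("top0.npz");s=load("side0.npz")
def blob(c,u,v,rad,fn,k=8):
    f=cv2.resize(c["frame"][v-rad:v+rad+1,u-rad:u+rad+1],None,fx=k,fy=k,interpolation=cv2.INTER_CUBIC)
    m=fn(f.astype(int)).astype(np.uint8)
    n,l,st,ce=cv2.connectedComponentsWithStats(m)
    if n<2: return None
    i=min(range(1,n),key=lambda i:np.hypot(*(ce[i]-k*(rad+.5))) - st[i,4]**.5)
    return (ce[i]+.5)/k-.5+[u-rad,v-rad], st[i,4]/k/k, st[i,2:4]/k
dark=lambda T:(lambda f:f.max(2)<T)
def show(nm,c,u,v,rad,fn,z):
    b=blob(c,u,v,rad,fn)
    if b is None: print(nm,None);return
    print(nm,b[0].round(2),'area',round(b[1],1),b[2].round(1),onz(c,[b[0]],z)[0].round(4))
for T in(110,130):
  show("cA t",t,198,250,6,dark(T),.06);show("cB t",t,134,257,6,dark(T),.06)
  show("cA s",s,320,339,6,dark(T),.06);show("cB s",s,320,402,6,dark(T),.06)
sat=lambda f:(f.max(2)-f.min(2))>35
show("fa t",t,457,285,6,sat,.04);show("fb t",t,459,220,6,sat,.04)
show("fa s",s,368,178,6,sat,.04);show("fb s",s,318,173,6,sat,.04)
for nm,(u,v) in dict(p1=(190,189),p2=(216,191)).items(): show(nm+" t",t,u,v,8,dark(60),.085)
for nm,(u,v) in dict(p1=(259,337),p2=(265,314)).items(): show(nm+" s",s,u,v,10,dark(60),.085)
def hsv(c,lo,hi): return cv2.inRange(cv2.cvtColor(c["frame"],cv2.COLOR_BGR2HSV),lo,hi)
# cutter table: pixel cloud at z~.06
P=cloud(t)
def rect(mask,nm):
    m=cv2.morphologyEx(mask.astype(np.uint8),cv2.MORPH_OPEN,np.ones((3,3)))
    n,l,st,ce=cv2.connectedComponentsWithStats(m); i=1+np.argmax(st[1:,4])
    q=P[l==i][:,:2].astype(np.float32); 
    print(nm,cv2.minAreaRect(q),np.nanmedian(P[l==i][:,2]))
f=t["frame"].astype(int);white=((f.max(2)-f.min(2))<40)&(f.min(2)>130)
V,U=np.mgrid[:480,:640]
box=lambda a,b,c,d:(U>=a)&(U<c)&(V>=b)&(V<d)
rect(white&box(110,225,225,325),"table")
for a in((245,180,292,215),(312,178,358,212)):
    ii=box(*a)&(P[...,2]>.003)&((f.max(2)-f.min(2))<55)
    rect(ii,"off"); 
    rect(ii&(P[...,2]>.042),"wall")
    rect(ii&(P[...,2]<.025),"foot")
blue=(f[...,0]>f[...,2]+50)
rect(blue&box(365,200,500,300)&(P[...,2]>.055),"jaw/bracket")
rect(white&box(440,200,500,300),"fence");rect(white&box(440,200,500,300)&(P[...,2]>.07),"fencewall")
rect(box(365,225,378,270)&(f.max(2)<110)&(P[...,2]>.03),"handle")
rect(box(230,235,315,320)&(P[...,2]>.045),"binrim")
rect(box(170,170,240,215)&(P[...,2]>.045)&(P[...,2]<.07),"stand")
```

```text
cA t [197.32 249.63] area 26.1 [5.9 5.9] [0.5196 0.2081 0.06  ]
cB t [133.05 256.34] area 28.8 [5.9 6.4] [0.5025 0.367  0.06  ]
cA s [320.44 338.84] area 19.3 [5.8 4. ] [0.5203 0.2071 0.06  ]
cB s [321.26 400.5 ] area 33.8 [7.1 6.1] [0.5029 0.3669 0.06  ]
cA t [197.33 249.59] area 35.3 [6.9 6.9] [0.5197 0.208  0.06  ]
cB t [132.91 256.39] area 39.6 [6.9 7.2] [0.5024 0.3673 0.06  ]
cA s [320.5 338.9] area 28.2 [6.6 5.4] [0.5201 0.2073 0.06  ]
cB s [321.27 400.36] area 43.1 [8.  6.9] [0.5029 0.3666 0.06  ]
fa t [456.24 284.6 ] area 25.1 [5.4 6. ] [ 0.4383 -0.4205  0.04  ]
fb t [458.26 219.71] area 26.9 [5.9 6. ] [ 0.5978 -0.4283  0.04  ]
fa s [371.25 176.53] area 50.1 [13. 13.] [ 0.4206 -0.4274  0.04  ]
fb s [317.92 167.65] area 27.6 [12.4  2.8] [ 0.5936 -0.4572  0.04  ]
p1 t [190.01 188.66] area 63.6 [10.  9.] [0.6646 0.2245 0.085 ]
p2 t [214.54 190.22] area 58.4 [9.4 8.5] [0.6607 0.1647 0.085 ]
p1 s [258.37 335.08] area 90.8 [ 8.2 14.2] [0.6645 0.2263 0.085 ]
p2 s [264.13 314.81] area 84.3 [ 7.9 13.6] [0.6606 0.1672 0.085 ]
table ((0.47013384103775024, 0.28608405590057373), (0.186004
[... 919 characters left out ...]
3713250756263733), (0.05261994153261185, 0.10801085084676743), 88.63200378417969) 0.06304781554692873
fence ((nan, nan), (0.0, 0.0), 0.0) 0.058617704006590055
fencewall ((0.5249188542366028, -0.43908682465553284), (0.011663698591291904, 0.09355425834655762), 87.10295104980469) 0.08480385703348237
handle ((0.5285638570785522, -0.21543942391872406), (0.01592777483165264, 0.08784615248441696), 87.24653625488281) 0.05315401811287446
binrim ((0.48435795307159424, 0.10094111412763596), (0.02226543426513672, 0.005482735577970743), 5.380937099456787) 0.05979181848140169
stand ((0.663084864616394, 0.19455112516880035), (0.1221504881978035, 0.057341888546943665), 85.87726593017578) 0.05839097402761806
```

```bash
cat > plan.py <<'E'
# usage: plan.py x y z yaw [x y z yaw ...]: prints turn units (first), then shift units at the new yaw
import sys,numpy as np
from plant import r
s=r.get_state();p=np.array(s["tcp_pos"]);e=np.array(s["eef_rot"]);yaw=e[2]
print("t",round(s["time_s"],1),"p",p.round(4),"rpy",e.round(2),"F",np.round(s["contact_force"],1),"w",round(s["gripper_width"],4),"gf",round(s["gripper_force"],1),"j6",round(s["joints"][5],1))
a=list(map(float,sys.argv[1:]))
for i in range(0,len(a),4):
    q=np.array(a[i:i+3]);y2=a[i+3];d=(y2-yaw+180)%360-180;c,n=np.cos(np.radians(y2)),np.sin(np.radians(y2))
    D=q-p;u=np.array([c*D[0]+n*D[1],n*D[0]-c*D[1],-D[2]])/.02
    print("wz units",round(-d/4,2),"| shift units",u.round(3),"rows",int(np.ceil(abs(u).max())))
    p,yaw=q,y2
E
python3 - <<'E'
from h import *
t=load("top0.npz")
q=onz(t,[(243,242),(308,247),(304,316),(238,312)],.06);print(q.round(4),q.mean(0))
P=cloud(t)
for u,v in((78,205),(77,220),(90,232),(100,280),(243,229),(332,145),(392,170)): print((u,v),P[v,u].round(3))
E
python3 plan.py .45 .45 .25 -2.8 .5286 .0 .2 -2.8 .5286 -.2155 .13 -2.8
```

```text
[[ 0.5386  0.0971  0.06  ]
 [ 0.5271 -0.0599  0.06  ]
 [ 0.3622 -0.0515  0.06  ]
 [ 0.3705  0.1064  0.06  ]] [0.44959924 0.02302651 0.06      ]
(78, 205) [0.63  0.516 0.056]
(77, 220) [0.593 0.518 0.052]
(90, 232) [0.565 0.491 0.033]
(100, 280) [0.442 0.432 0.101]
(243, 229) [0.573 0.101 0.036]
(332, 145) [ 0.782 -0.117  0.048]
(392, 170) [ 0.712 -0.261  0.079]
t 0.1 p [0.2223 0.6369 0.2478] rpy [ 1.7992e+02 -1.0000e-02 -1.9240e+01] F [-0.2 -1.1 -0.2] w 0.0874 gf 0.0 j6 -16.5
wz units -4.11 | shift units [11.826  8.779 -0.112] rows 12
wz units -0.0 | shift units [ 5.024 22.281  2.5  ] rows 23
wz units -0.0 | shift units [ 0.526 10.762  3.5  ] rows 11
```

```bash
python3 -m pendant '[[[0,0,0,0,0,-0.822,0.14],[0,0,0,0,0,-0.822,0.14],[0,0,0,0,0,-0.822,0.14],[0,0,0,0,0,-0.822,0.14],[0,0,0,0,0,-0.822,0.14],[0.9,0.67,0,0,0,0,0.14],[0.9,0.67,0,0,0,0,0.14],[0.9,0.67,0,0,0,0,0.14]]]' 30
python3 -m pendant '[[[0.9,0.67,0,0,0,0,0.14],[0.9,0.67,0,0,0,0,0.14],[0.9,0.67,0,0,0,0,0.14],[0.9,0.67,0,0,0,0,0.14],[0.9,0.67,0,0,0,0,0.14],[0.9,0.67,0,0,0,0,0.14],[0.9,0.67,0,0,0,0,0.14],[0.9,0.67,0,0,0,0,0.14]]]'
python3 plan.py .5286 .0 .2 -2.8 .5286 -.2155 .13 -2.8
```

```text
time_s: 0.9
tcp_pos: [0.2756, 0.5931, 0.2483]
eef_rot: [180.0, 0.0, -2.8]
contact_force: [-0.2, -0.6, 0.3]
gripper_width: 0.0501
gripper_force: 0.0
time_s: 1.7
tcp_pos: [0.4144, 0.4784, 0.2486]
eef_rot: [180.0, 0.0, -2.9]
contact_force: [0.5, -0.5, -0.3]
gripper_width: 0.0497
gripper_force: 0.0
t 1.7 p [0.4144 0.4784 0.2486] rpy [179.99   0.    -2.9 ] F [ 0.5 -0.5 -0.3] w 0.0497 gf 0.0 j6 20.4
wz units -0.03 | shift units [ 6.872 23.612  2.431] rows 24
wz units -0.0 | shift units [ 0.526 10.762  3.5  ] rows 11
```

Works as modelled. Continuing to above the handle.

```bash
python3 -m pendant '[[[0.3,0.98,0.1,0,0,0,0.14],[0.3,0.98,0.1,0,0,0,0.14],[0.3,0.98,0.1,0,0,0,0.14],[0.3,0.98,0.1,0,0,0,0.14],[0.3,0.98,0.1,0,0,0,0.14],[0.3,0.98,0.1,0,0,0,0.14],[0.3,0.98,0.1,0,0,0,0.14],[0.3,0.98,0.1,0,0,0,0.14]]]'
python3 -m pendant '[[[0.3,0.98,0.1,0,0,0,0.14],[0.3,0.98,0.1,0,0,0,0.14],[0.3,0.98,0.1,0,0,0,0.14],[0.3,0.98,0.1,0,0,0,0.14],[0.3,0.98,0.1,0,0,0,0.14],[0.3,0.98,0.1,0,0,0,0.14],[0.3,0.98,0.1,0,0,0,0.14],[0.3,0.98,0.1,0,0,0,0.14]]]'
python3 -m pendant '[[[0.2,0.98,0.1,0,0,0,0.14],[0.2,0.98,0.1,0,0,0,0.14],[0.2,0.98,0.1,0,0,0,0.14],[0.2,0.98,0.1,0,0,0,0.14],[0.2,0.98,0.1,0,0,0,0.14],[0.2,0.98,0.1,0,0,0,0.14],[0.2,0.98,0.1,0,0,0,0.14],[0.2,0.98,0.1,0,0,0,0.14]]]'
python3 -m pendant '[[[0.1,0.95,0.3,0,0,0,0.14],[0.1,0.95,0.3,0,0,0,0.14],[0.1,0.95,0.3,0,0,0,0.14],[0.1,0.95,0.3,0,0,0,0.14],[0.1,0.95,0.3,0,0,0,0.14],[0.1,0.95,0.3,0,0,0,0.14],[0.1,0.95,0.3,0,0,0,0.14],[0.1,0.95,0.3,0,0,0,0.14]]]'
python3 plan.py .5286 -.2155 .13 -2.8 .5286 -.2155 .049 -2.8
```

```text
time_s: 2.5
tcp_pos: [0.4536, 0.3198, 0.2325]
eef_rot: [-180.0, -0.0, -2.8]
contact_force: [-0.4, -0.4, 0.2]
gripper_width: 0.0501
gripper_force: 0.0
time_s: 3.3
tcp_pos: [0.4937, 0.1608, 0.2164]
eef_rot: [-180.0, -0.0, -2.8]
contact_force: [0.9, -0.2, -1.4]
gripper_width: 0.0498
gripper_force: 0.0
time_s: 4.1
tcp_pos: [0.5177, 0.0027, 0.2004]
eef_rot: [-180.0, -0.0, -2.8]
contact_force: [0.1, -0.0, -0.6]
gripper_width: 0.0502
gripper_force: 0.0
time_s: 4.9
tcp_pos: [0.526, -0.1498, 0.1523]
eef_rot: [180.0, -0.0, -2.8]
contact_force: [0.4, 0.7, -0.5]
gripper_width: 0.0499
gripper_force: 0.0
t 4.9 p [ 0.526  -0.1498  0.1523] rpy [180.   -0.   -2.8] F [ 0.4  0.7 -0.5] w 0.0499 gf 0.0 j6 82.6
wz units 0.0 | shift units [0.291 3.273 1.113] rows 4
wz units -0.0 | shift units [ 0.   -0.    4.05] rows 5
```

```bash
python3 -m pendant '[[[0.073,0.818,0.278,0,0,0,0.14],[0.073,0.818,0.278,0,0,0,0.14],[0.073,0.818,0.278,0,0,0,0.14],[0.073,0.818,0.278,0,0,0,0.14],[0,0,0,0,0,0,0.14],[0,0,1,0,0,0,0.14],[0,0,1,0,0,0,0.14],[0,0,1,0,0,0,0.14]]]'
python3 -m pendant '[[[0,0,0.5,0,0,0,0.14],[0,0,0.5,0,0,0,0.14],[0,0,0,0,0,0,0.14],[0,0,0,0,0,0,-1],[0,0,0,0,0,0,-1],[0,0,0,0,0,0,-1],[0,0,0,0,0,0,-1],[0,0,0,0,0,0,-1]]]'
python3 plan.py
```

```text
time_s: 5.7
tcp_pos: [0.5289, -0.2141, 0.0701]
eef_rot: [-180.0, -0.1, -2.8]
contact_force: [0.1, 0.5, -0.5]
gripper_width: 0.05
gripper_force: 0.0
time_s: 6.5
tcp_pos: [0.5293, -0.2145, 0.0508]
eef_rot: [180.0, -0.0, -2.8]
contact_force: [0.3, -3.2, 1.6]
gripper_width: 0.0169
gripper_force: 30.0
t 6.5 p [ 0.5293 -0.2145  0.0508] rpy [ 1.7996e+02 -4.0000e-02 -2.7800e+00] F [ 0.3 -3.2  1.6] w 0.0169 gf 30.0 j6 89.6
```

```bash
python3 -m pendant '[[[0,-0.4,0,0,0,0,-1],[0,-0.4,0,0,0,0,-1],[0,-0.4,0,0,0,0,-1],[0,-0.4,0,0,0,0,-1],[0,-0.4,0,0,0,0,-1],[0,-0.4,0,0,0,0,-1],[0,-0.3,0,0,0,0,-1],[0,0,0,0,0,0,-1]]]' 40
python3 plan.py
```

```text
time_s: 7.3
tcp_pos: [0.5319, -0.1613, 0.0508]
eef_rot: [179.9, -0.0, -2.8]
contact_force: [1.4, -10.6, 0.5]
gripper_width: 0.0171
gripper_force: 40.0
t 7.3 p [ 0.5319 -0.1613  0.0508] rpy [ 1.7989e+02 -3.0000e-02 -2.7500e+00] F [  1.4 -10.6   0.5] w 0.0171 gf 40.0 j6 83.7
```

```bash
python3 -m pendant '[[[0,-0.1,0,0,0,0,-1],[0,-0.1,0,0,0,0,-1],[0,-0.05,0,0,0,0,-1],[0,0,0,0,0,0,-1],[0,0,0,0,0,0,-1],[0,0,0,0,0,0,-1],[0,0,0,0,0,0,-1],[0,0,0,0,0,0,-1]]]'
python3 -m pendant '[[[0,-0.05,0,0,0,0,-1],[0,-0.05,0,0,0,0,-1],[0,0,0,0,0,0,-1],[0,0,0,0,0,0,-1],[0,0,0,0,0,0,-1],[0,0,0,0,0,0,-1],[0,0,0,0,0,0,-1],[0,0,0,0,0,0,-1]]]'
```

```text
time_s: 8.1
tcp_pos: [0.532, -0.1608, 0.0508]
eef_rot: [179.6, 0.0, -2.8]
contact_force: [4.1, -42.1, -7.9]
gripper_width: 0.017
gripper_force: 40.0
time_s: 8.9
tcp_pos: [0.5319, -0.1607, 0.0508]
eef_rot: [179.5, 0.0, -2.8]
contact_force: [5.6, -55.7, -11.5]
gripper_width: 0.017
gripper_force: 40.0
```

```bash
python3 -m pendant '[[[0,0.15,0,0,0,0,-1],[0,0.15,0,0,0,0,-1],[0,0,0,0,0,0,-1],[0,0,0,0,0,0,0.14],[0,0,0,0,0,0,0.14],[0,0,0,0,0,0,0.14],[0,0,0,0,0,0,0.14],[0,0,0,0,0,0,0.14]]]'
python3 plan.py .532 -.161 .151 -2.8 .5176 -.4395 .12 -2.8
```

```text
time_s: 9.7
tcp_pos: [0.5318, -0.1587, 0.0503]
eef_rot: [-180.0, 0.0, -2.8]
contact_force: [0.0, 0.4, -0.1]
gripper_width: 0.0481
gripper_force: 0.0
t 9.7 p [ 0.5318 -0.1587  0.0503] rpy [-179.99    0.     -2.77] F [ 0.   0.4 -0.1] w 0.0481 gf 0.0 j6 83.6
wz units 0.01 | shift units [ 0.016  0.115 -5.034] rows 6
wz units -0.0 | shift units [-0.039 13.944  1.55 ] rows 14
```

Up, across to above the wall, then a camera check before grasping.

```bash
python3 -m pendant '[[[0,0,-0.5,0,0,0,0.14],[0,0,-0.9,0,0,0,0.14],[0,0,-0.9,0,0,0,0.14],[0,0,-0.9,0,0,0,0.14],[0,0,-0.9,0,0,0,0.14],[0,0,-0.93,0,0,0,0.14],[0,1,0,0,0,0,0.0],[0,1,0,0,0,0,0.0]]]'
python3 -m pendant '[[[0,1,0,0,0,0,0],[0,1,0,0,0,0,0],[0,1,0,0,0,0,0],[0,1,0,0,0,0,0],[0,1,0,0,0,0,0],[0,1,0,0,0,0,0],[0,1,0,0,0,0,0],[0,1,0,0,0,0,0]]]'
python3 -m pendant '[[[0,1,0,0,0,0,0],[0,1,0,0,0,0,0],[0,1,0,0,0,0,0],[0,0.9,0,0,0,0,0],[0,0.15,0.5,0,0,0,0],[0,0,0.5,0,0,0,0],[0,0,0.5,0,0,0,0],[0,0,0,0,0,0,0]]]'
python3 plan.py .5176 -.4395 .078 -2.8
python3 - <<'E'
from h import *
c=snap("side","side1.npz");t=snap("top","top1.npz")
a=cv2.resize(c["frame"][110:260,255:455],None,fx=4,fy=4,interpolation=2)
cv2.imwrite("pics/s1.png",a)
E
```

```text
time_s: 10.5
tcp_pos: [0.5304, -0.199, 0.1528]
eef_rot: [-180.0, -0.1, -2.7]
contact_force: [0.1, -0.8, 0.4]
gripper_width: 0.0447
gripper_force: 0.0
time_s: 11.3
tcp_pos: [0.522, -0.3595, 0.1518]
eef_rot: [180.0, -0.0, -2.8]
contact_force: [-0.5, -0.7, 0.0]
gripper_width: 0.0438
gripper_force: 0.0
time_s: 12.1
tcp_pos: [0.517, -0.4384, 0.1185]
eef_rot: [-179.9, 0.2, -2.8]
contact_force: [0.5, 0.0, -1.1]
gripper_width: 0.0435
gripper_force: 0.0
t 12.1 p [ 0.517  -0.4384  0.1185] rpy [-179.89    0.19   -2.78] F [ 0.5  0.  -1.1] w 0.0435 gf 0.0 j6 111.1
wz units 0.0 | shift units [0.032 0.054 2.026] rows 3
```

View pics/s1.png

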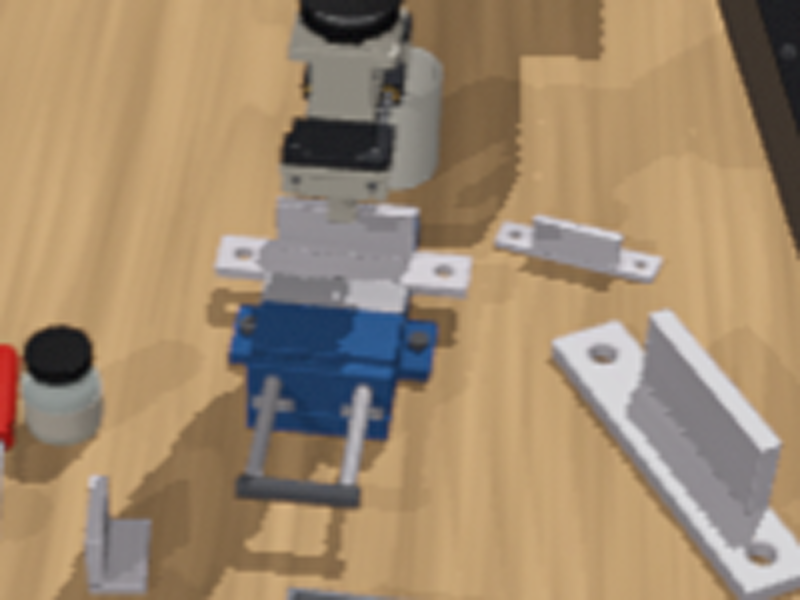

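The jaw is fully open, with the handle at crop (297,490). The gripper is centred on the wall and clear of the mug behind it. Descending to grip.

```bash
python3 -m pendant '[[[0.03,0.05,0.68,0,0,0,0],[0,0,0.68,0,0,0,0],[0,0,0.66,0,0,0,0],[0,0,0,0,0,0,0],[0,0,0,0,0,0,-1],[0,0,0,0,0,0,-1],[0,0,0,0,0,0,-1],[0,0,0,0,0,0,-1]]]' 50
python3 -m pendant '[[[0,0,0,0,0,0,-1],[0,0,0,0,0,0,-1],[0,0,-0.3,0,0,0,-1],[0,0,-0.5,0,0,0,-1],[0,0,-0.7,0,0,0,-1],[0,0,0,0,0,0,-1],[0,0,0,0,0,0,-1],[0,0,0,0,0,0,-1]]]'
python3 plan.py
python3 - <<'E'
from plant import r;print(r.get_state()["moment"])
E
```

```text
time_s: 13.0
tcp_pos: [0.5188, -0.4409, 0.0811]
eef_rot: [180.0, -0.0, -2.8]
contact_force: [-0.3, -0.0, -0.4]
gripper_width: 0.0177
gripper_force: 0.0
time_s: 13.8
tcp_pos: [0.5183, -0.4406, 0.1103]
eef_rot: [-180.0, 0.0, -2.8]
contact_force: [-0.8, 0.5, -4.0]
gripper_width: 0.0116
gripper_force: 50.0
t 13.8 p [ 0.5183 -0.4406  0.1103] rpy [-1.7998e+02  1.0000e-02 -2.8100e+00] F [-0.8  0.5 -4. ] w 0.0116 gf 50.0 j6 111.2
[-0.04692312  0.01933915  0.00183802]
```

```bash
python3 -m pendant '[[[0,0,-0.8,0,0,0,-1],[0,0,-0.9,0,0,0,-1],[0,0,-0.9,0,0,0,-1],[0,0,-0.9,0,0,0,-1],[0,0,-0.9,0,0,0,-1],[0,0,-0.9,0,0,0.5,-1],[0,0,-0.9,0,0,0.8,-1],[0,0,-0.8,0,0,0.94,-1]]]'
python3 -m pendant '[[[0,0,0,0,0,1,-1],[0,0,0,0,0,1,-1],[0,0,0,0,0,1,-1],[0,0,0,0,0,1,-1],[0,0,0,0,0,1,-1],[0,0,0,0,0,1,-1],[0,0,0,0,0,1,-1],[0,0,0,0,0,1,-1]]]'
python3 -m pendant '[[[0,0,0,0,0,1,-1],[0,0,0,0,0,1,-1],[0,0,0,0,0,1,-1],[0,0,0,0,0,1,-1],[0,0,0,0,0,1,-1],[0,0,0,0,0,1,-1],[0,0,0,0,0,1,-1],[0,0,0,0,0,1,-1]]]'
python3 -m pendant '[[[0,0,0,0,0,1,-1],[0,0,0,0,0,1,-1],[0,0,0,0,0,0,-1],[0,0,0,0,0,0,-1],[0,0,0,0,0,0,-1],[0,0,0,0,0,0,-1],[0,0,0,0,0,0,-1],[0,0,0,0,0,0,-1]]]'
python3 plan.py .4975 .2851 .22 -83.76
```

```text
time_s: 14.6
tcp_pos: [0.5184, -0.4406, 0.2508]
eef_rot: [-180.0, 0.0, -11.9]
contact_force: [1.0, -0.4, -3.9]
gripper_width: 0.0118
gripper_force: 50.0
time_s: 15.4
tcp_pos: [0.5182, -0.4405, 0.2496]
eef_rot: [180.0, 0.1, -43.9]
contact_force: [-0.3, -0.3, -2.5]
gripper_width: 0.0117
gripper_force: 50.0
time_s: 16.2
tcp_pos: [0.5182, -0.4405, 0.2496]
eef_rot: [179.9, 0.1, -75.9]
contact_force: [-0.8, -0.3, -4.2]
gripper_width: 0.0116
gripper_force: 50.0
time_s: 17.0
tcp_pos: [0.5186, -0.4407, 0.2506]
eef_rot: [-180.0, -0.0, -83.7]
contact_force: [-0.8, 0.2, -4.4]
gripper_width: 0.0116
gripper_force: 50.0
t 17.0 p [ 0.5186 -0.4407  0.2506] rpy [-180.     -0.    -83.74] F [-0.8  0.2 -4.4] w 0.0116 gf 50.0 j6 30.3
wz units 0.01 | shift units [-36.19   -2.897   1.528] rows 37
```

```bash
python3 -m pendant '[[[-0.5,-0.08,0.04,0,0,0,-1],[-0.98,-0.08,0.04,0,0,0,-1],[-0.98,-0.08,0.04,0,0,0,-1],[-0.98,-0.08,0.04,0,0,0,-1],[-0.98,-0.08,0.04,0,0,0,-1],[-0.98,-0.08,0.04,0,0,0,-1],[-0.98,-0.08,0.04,0,0,0,-1],[-0.98,-0.08,0.04,0,0,0,-1]]]'
python3 -m pendant '[[[-0.98,-0.08,0.04,0,0,0,-1],[-0.98,-0.08,0.04,0,0,0,-1],[-0.98,-0.08,0.04,0,0,0,-1],[-0.98,-0.08,0.04,0,0,0,-1],[-0.98,-0.08,0.04,0,0,0,-1],[-0.98,-0.08,0.04,0,0,0,-1],[-0.98,-0.08,0.04,0,0,0,-1],[-0.98,-0.08,0.04,0,0,0,-1]]]'
python3 -m pendant '[[[-0.98,-0.08,0.04,0,0,0,-1],[-0.98,-0.08,0.04,0,0,0,-1],[-0.98,-0.08,0.04,0,0,0,-1],[-0.98,-0.08,0.04,0,0,0,-1],[-0.98,-0.08,0.04,0,0,0,-1],[-0.98,-0.08,0.04,0,0,0,-1],[-0.98,-0.08,0.04,0,0,0,-1],[-0.98,-0.08,0.04,0,0,0,-1]]]'
python3 -m pendant '[[[-0.98,-0.08,0.04,0,0,0,-1],[-0.98,-0.08,0.04,0,0,0,-1],[-0.98,-0.08,0.04,0,0,0,-1],[-0.98,-0.08,0.04,0,0,0,-1],[-0.98,-0.08,0.04,0,0,0,-1],[-0.98,-0.08,0.04,0,0,0,-1],[-0.98,-0.08,0.04,0,0,0,-1],[-0.98,-0.08,0.04,0,0,0,-1]]]'
python3 -m pendant '[[[-0.98,-0.08,0.04,0,0,0,-1],[-0.98,-0.08,0.04,0,0,0,-1],[-0.98,-0.08,0.04,0,0,0,-1],[-0.9,-0.08,0.04,0,0,0,-1],[-0.5,-0.08,0.04,0,0,0,-1],[0,0,0,0,0,0,-1],[0,0,0,0,0,0,-1],[0,0,0,0,0,0,-1]]]'
python3 plan.py .4975 .2851 .12 -83.76
python3 - <<'E'
from h import *
snap("side","side2.npz")
c=snap("top","top2.npz")
a=cv2.resize(c["frame"][200:350,60:260],None,fx=4,fy=4,interpolation=2)
cv2.imwrite("pics/t2.png",a)
E
```

```text
time_s: 17.8
tcp_pos: [0.5151, -0.2914, 0.2443]
eef_rot: [-180.0, -0.0, -83.7]
contact_force: [-0.3, 0.3, -4.3]
gripper_width: 0.0118
gripper_force: 50.0
time_s: 18.6
tcp_pos: [0.5106, -0.1343, 0.238]
eef_rot: [-180.0, 0.0, -83.7]
contact_force: [0.7, 0.1, -3.7]
gripper_width: 0.012
gripper_force: 50.0
time_s: 19.4
tcp_pos: [0.5061, 0.0228, 0.2316]
eef_rot: [-180.0, 0.0, -83.7]
contact_force: [-0.5, -0.1, -4.2]
gripper_width: 0.0115
gripper_force: 50.0
time_s: 20.2
tcp_pos: [0.5017, 0.18, 0.2252]
eef_rot: [-180.0, 0.0, -83.7]
contact_force: [0.3, -0.5, -4.3]
gripper_width: 0.0118
gripper_force: 50.0
time_s: 21.0
tcp_pos: [0.5008, 0.2654, 0.2208]
eef_rot: [180.0, -0.0, -83.8]
contact_force: [0.5, 0.0, -4.1]
gripper_width: 0.0116
gripper_force: 50.0
t 21.0 p [0.5008 0.2654 0.2208] rpy [ 1.7998e+02 -2.0000e-02 -8.3780e+01] F [ 0.5  0.  -4.1] w 0.0116 gf 50.0 j6 -41.5
wz units -0.01 | shift units [-0.998  0.057  5.042] rows 6
```

View pics/t2.png

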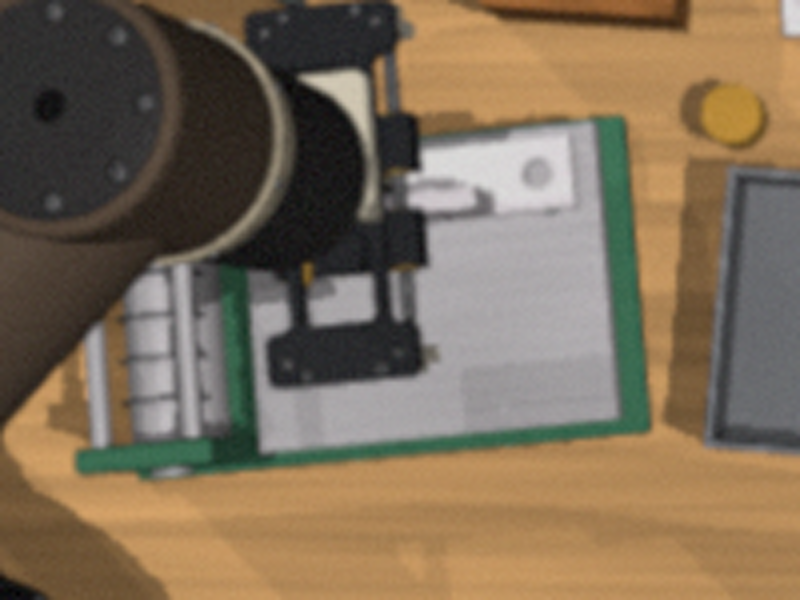

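The wall is in the grip, facing the table middle, and hole b of the fence is at about (194.5,243) in the full frame. Checking the held hole against the prediction.

Run:
```python
from h import *
t=load("top2.npz");s=load("side2.npz")
a=np.radians(-83.78);ax=np.array([np.cos(a),np.sin(a),0]);ay=np.array([-np.sin(a),np.cos(a),0])
T=np.array([.5008,.2654,.1805]);o=T-.0007*ax+.014*ay
for nm,x in(("b",.08),("a",-.08)): print(nm,(o+x*ax).round(4),"top px",proj(t,o+x*ax).round(1),"side px",proj(s,o+x*ax).round(1))
g=t["frame"][236:251,187:203].max(2);print(g)
u,v=np.mgrid[187:203,236:251]
k=8;f=cv2.resize(t["frame"][235:252,186:204].max(2),None,fx=k,fy=k,interpolation=2)
for T_ in(150,165,180):
    n,l,st,ce=cv2.connectedComponentsWithStats((f<T_).astype(np.uint8))
    for i in range(1,n):
        if 5<st[i,4]/64<80: c=(ce[i]+.5)/k-.5+[186,235];print(T_,c.round(2),st[i,4]/64,onz(t,[c],.1805).round(4))
cv2.imwrite("pics/s2.png",cv2.resize(s["frame"][250:430,230:430],None,fx=3.3,fy=3.3,interpolation=2))
```

```text
b [0.5233 0.1881 0.1805] top px [[194.3 243.1]] side px [[319.3 301.5]]
a [0.506  0.3471 0.1805] top px [[124.3 250.5]] side px [[320.1 363.5]]
[[213 214 216 216 215 217 218 219 216 218 216 216 216 217 208 175]
 [216 217 217 214 216 217 216 217 218 216 217 215 217 218 207 182]
 [218 215 216 215 214 214 214 210 212 214 217 216 218 215 212 185]
 [215 214 218 217 211 199 190 185 191 201 213 217 217 219 208 184]
 [216 219 214 211 194 174 165 163 170 186 202 212 219 217 210 184]
 [215 218 214 201 176 161 162 171 170 177 195 209 214 218 211 190]
 [216 214 213 193 161 163 174 173 177 173 183 205 215 217 213 195]
 [218 217 210 185 156 160 172 172 174 172 182 199 216 217 218 199]
 [215 215 212 184 158 163 173 174 174 174 184 203 216 216 217 204]
 [218 214 213 196 173 164 172 175 174 181 195 210 215 216 215 207]
 [215 218 216 210 193 186 181 182 185 197 206 214 215 217 218 205]
 [215 216 217 214 210 204 199 200 198 209 215 217 215 216 219 205]
 [216 216 217 218 216 217 215 215 216 216 215 218 217 216 213 208]
 [217 217 219 217 217 217 216 215 216 215 216 216 214 212 215 208]
 [217 216 215 217 213 212 215 214 211 208 208 211 209 203 205 199]]
165 [203.11 238.29] 6.265625 [[0.5341 0.1687 0.1805]]
165 [192.   242.31] 8.046875 [[0.525  0.1934 0.1805]]
180 [202.89 241.71] 18.578125 [[0.5265 0.169  0.1805]]
180 [193.49 242.7 ] 35.640625 [[0.5242 0.19   0.1805]]
```

View pics/s2.png

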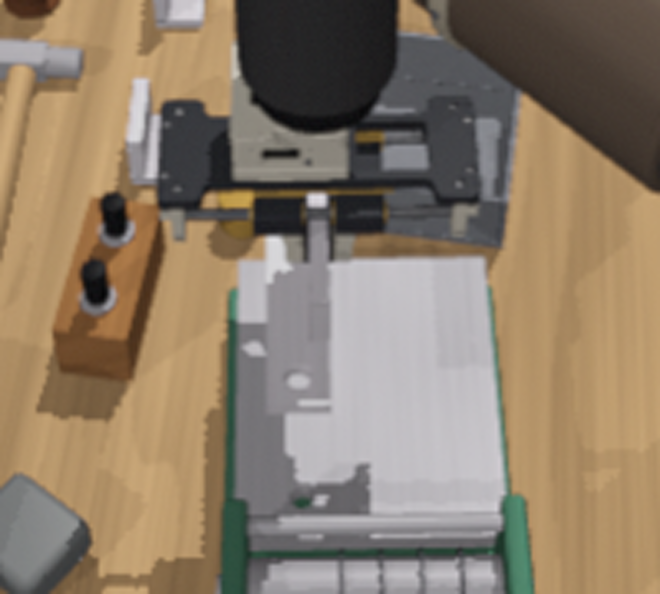

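Run:
```python
from h import *
t=load("top2.npz");s=load("side2.npz");k=8
def go(c,u0,v0,u1,v1,T,inv,z,lo=15,hi=120):
    f=cv2.resize(c["frame"][v0:v1,u0:u1].max(2),None,fx=k,fy=k,interpolation=2)
    m=(f<T) if inv else (f>T)
    n,l,st,ce=cv2.connectedComponentsWithStats(m.astype(np.uint8))
    for i in range(1,n):
        if lo<st[i,4]/64<hi:
            ct=max(cv2.findContours((l==i).astype(np.uint8),0,2)[0],key=len);e=cv2.minAreaRect(ct)
            q=(np.array(e[0])+.5)/k-.5+[u0,v0];print(T,q.round(2),round(st[i,4]/64,1),np.round(e[1],0)/k,onz(c,[q],z).round(4))
for T in(190,195,200):go(t,187,236,201,250,T,True,.1805)
print(s["frame"][358:373,310:330].max(2))
for T in(165,180,195):go(s,312,358,328,370,T,False,.1805,5)
```

```text
190 [193.69 242.69] 45.4 [7.5 7.5] [[0.5242 0.1896 0.1805]]
195 [193.59 242.86] 50.5 [7.75  8.125] [[0.5238 0.1898 0.1805]]
200 [193.75 242.81] 56.2 [8.5   8.375] [[0.5239 0.1894 0.1805]]
[[132 141 143 144 146 146 145 145 146 147 144 145 147 148 148 147 144 142
  145 161]
 [129 140 144 144 145 146 144 145 146 147 145 145 147 147 147 147 145 144
  144 160]
 [129 140 144 144 146 146 145 145 148 149 149 150 152 151 149 147 145 144
  144 160]
 [129 140 144 144 146 145 144 144 144 146 148 153 156 155 150 147 146 143
  143 160]
 [129 140 143 145 145 145 138 132 132 134 142 148 149 151 149 146 144 144
  144 157]
 [128 139 144 145 145 140 128 131 153 164 168 168 157 147 143 145 145 144
  143 152]
 [129 140 143 144 145 139 128 154 184 192 193 190 181 166 149 146 145 143
  143 152]
 [128 140 143 144 145 140 142 171 192 194 195 194 194 180 154 145 145 144
  143 152]
 [128 139 142 144 145 145 146 165 186 193 193 194 190 172 151 146 144 143
  143 153]
 [128 140 142 143 145 144 142 148 164 174 177 176 170 157 148 146 144 144
  143 152]
 [129 140 143 144 145 145 144 143 143 145 147 145 145 147 146 146 144 143
  142 153]
 [128 139 142 143 145 145 145 145 144 144 144 142 144 145 147 146 142 142
  141 151]
 [128 139 143 143 145 145 144 144 145 144 145 148 148 150 150 150 147 147
  147 155]
 [128 140 142 144 144 144 144 144 144 147 169 187 189 189 189 189 188 188
  187 187]
 [128 139 141 143 143 143 143 142 143 146 173 193 194 195 195 195 194 194
  191 186]]
165 [320.12 365.12] 23.9 [4.375 6.625] [[0.5055 0.3509 0.1805]]
180 [320.12 365.12] 15.8 [3.375 5.625] [[0.5055 0.3509 0.1805]]
```

```bash
python3 plan.py .4972 .2836 .122 -83.76
python3 -m pendant '[[[-0.31,0.05,0,0,0,0,-1],[-0.3,0.03,0,0,0,0,-1],[-0.3,0.03,0,0,0,0,-1],[0,0,0.8,0,0,0,-1],[0,0,0.8,0,0,0,-1],[0,0,0.8,0,0,0,-1],[0,0,0.8,0,0,0,-1],[0,0,0,0,0,0,-1]]]'
python3 -m pendant '[[[0,0,0.8,0,0,0,-1],[0,0,0.6,0,0,0,-1],[0,0,0.34,0,0,0,-1],[0,0,0,0,0,0,-1],[0,0,0,0,0,0,-1],[0,0,0,0,0,0,-1],[0,0,0,0,0,0,-1],[0,0,0,0,0,0,-1]]]'
python3 plan.py .4972 .2836 .1105 -83.76
```

```text
t 21.1 p [0.5009 0.2653 0.221 ] rpy [180.   -0.  -83.8] F [ 0.3 -0.3 -4.5] w 0.0114 gf 50.0 j6 -41.5
wz units -0.01 | shift units [-0.928  0.085  4.951] rows 5
time_s: 21.9
tcp_pos: [0.4955, 0.2833, 0.1547]
eef_rot: [179.8, -0.1, -83.8]
contact_force: [-0.0, -0.4, -4.5]
gripper_width: 0.0117
gripper_force: 50.0
time_s: 22.7
tcp_pos: [0.4968, 0.2839, 0.1225]
eef_rot: [-180.0, 0.0, -83.8]
contact_force: [-0.1, 0.4, -4.2]
gripper_width: 0.0115
gripper_force: 50.0
t 22.7 p [0.4968 0.2839 0.1225] rpy [-1.7997e+02  2.0000e-02 -8.3760e+01] F [-0.1  0.4 -4.2] w 0.0115 gf 50.0 j6 -43.1
wz units -0.0 | shift units [ 0.017 -0.016  0.602] rows 1
```

Lower gently until contact.

```bash
python3 -m pendant '[[[0.01,0,0.2,0,0,0,-1],[0,-0.02,0.2,0,0,0,-1],[0,0,0.1,0,0,0,-1],[0,0,0.05,0,0,0,-1],[0,0,0,0,0,0,-1],[0,0,0,0,0,0,-1],[0,0,0,0,0,0,-1],[0,0,0,0,0,0,-1]]]'
python3 -m pendant '[[[0,0,0.05,0,0,0,-1],[0,0,0,0,0,0,-1],[0,0,0,0,0,0,-1],[0,0,0,0,0,0,-1],[0,0,0,0,0,0,-1],[0,0,0,0,0,0,-1],[0,0,0,0,0,0,-1],[0,0,0,0,0,0,-1]]]'
```

```text
time_s: 23.5
tcp_pos: [0.4972, 0.2837, 0.1111]
eef_rot: [-180.0, 0.0, -83.8]
contact_force: [-0.0, -0.4, -4.1]
gripper_width: 0.012
gripper_force: 50.0
time_s: 24.3
tcp_pos: [0.4972, 0.2837, 0.111]
eef_rot: [-180.0, 0.0, -83.7]
contact_force: [-4.2, -0.8, 4.8]
gripper_width: 0.0118
gripper_force: 50.0
```

```bash
python3 -m pendant '[[[0,0,0,0,0,0,-0.3],[0,0,0,0,0,0,-0.3],[0,0,0,0,0,0,-0.3],[0,0,0,0,0,0,-0.3],[0,0,-0.3,0,0,0,-0.3],[0,0,-0.8,0,0,0,-0.3],[0,0,-0.9,0,0,0,-0.3],[0,0,-0.9,0,0,0,-0.3]]]' 30
python3 plan.py .4972 .2836 .2 -87 .66 .0433 .2 -87
```

```text
time_s: 25.1
tcp_pos: [0.4972, 0.2836, 0.1691]
eef_rot: [-180.0, -0.0, -83.8]
contact_force: [0.5, -0.1, -0.2]
gripper_width: 0.0306
gripper_force: 0.0
t 25.1 p [0.4972 0.2836 0.1691] rpy [-1.800e+02 -1.000e-02 -8.376e+01] F [ 0.5 -0.1 -0.2] w 0.0306 gf 0.0 j6 -43.0
wz units 0.81 | shift units [ 1.000e-03 -1.000e-03 -1.545e+00] rows 2
wz units -0.0 | shift units [12.425 -7.5   -0.   ] rows 13
```

```bash
python3 -m pendant '[[[0,0,-0.8,0,0,0.4,-0.1],[0,0,-0.75,0,0,0.41,-0.1],[0.96,-0.58,0,0,0,0,-0.1],[0.96,-0.58,0,0,0,0,-0.1],[0.96,-0.58,0,0,0,0,-0.1],[0.96,-0.58,0,0,0,0,-0.1],[0.96,-0.58,0,0,0,0,-0.1],[0.96,-0.58,0,0,0,0,-0.1]]]'
python3 -m pendant '[[[0.96,-0.58,0,0,0,0,-0.1],[0.96,-0.58,0,0,0,0,-0.1],[0.96,-0.58,0,0,0,0,-0.1],[0.96,-0.58,0,0,0,0,-0.1],[0.96,-0.58,0,0,0,0,-0.1],[0.96,-0.58,0,0,0,0,-0.1],[0.96,-0.58,0,0,0,0,-0.1],[0,0,0,0,0,0,-0.1]]]'
python3 plan.py
python3 - <<'E'
from h import *
s=snap("side","side3.npz")
c=snap("top","top3.npz")
A=cv2.resize(c["frame"][160:340,60:380],(800,450),interpolation=2)
cv2.imwrite("pics/t3.png",A)
E
```

```text
time_s: 25.9
tcp_pos: [0.5732, 0.1715, 0.1996]
eef_rot: [-180.0, 0.0, -87.0]
contact_force: [0.7, -0.2, 0.4]
gripper_width: 0.0393
gripper_force: 0.0
time_s: 26.7
tcp_pos: [0.6618, 0.0402, 0.1991]
eef_rot: [180.0, -0.0, -87.1]
contact_force: [-0.5, 0.5, -0.2]
gripper_width: 0.0392
gripper_force: 0.0
t 26.7 p [0.6618 0.0402 0.1991] rpy [ 1.800e+02 -3.000e-02 -8.712e+01] F [-0.5  0.5 -0.2] w 0.0392 gf 0.0 j6 -17.4
```

View pics/t3.png

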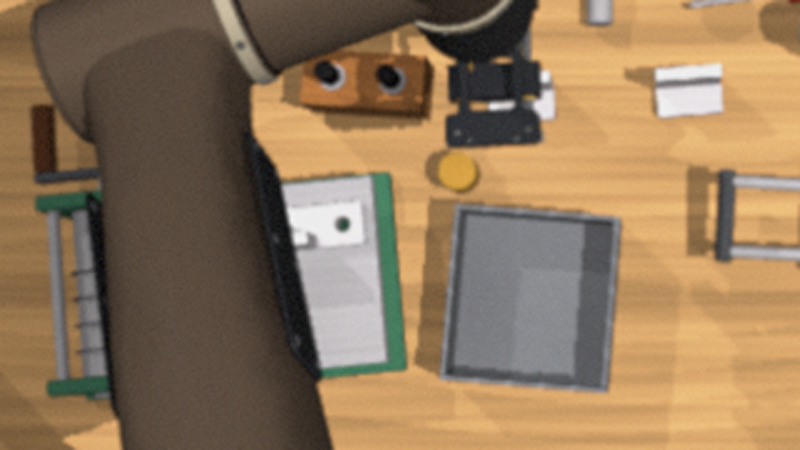

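The fence stands on the table, and its near hole at crop (343,224) is dark through. Offcut2 is at crop (688,90). Checking numerically whether the offcuts have moved and whether the holes line up.

Run:
```python
from h import *
t=load("top3.npz");s=load("side3.npz");s0=load("side0.npz");t0=load("top0.npz")
def diff(a,b,u0,v0,u1,v1): return np.abs(a["frame"][v0:v1,u0:u1].astype(int)-b["frame"][v0:v1,u0:u1]).mean().round(1)
print("off1 side",diff(s,s0,265,272,290,308),"off2 side",diff(s,s0,273,228,295,262),"off2 top",diff(t,t0,318,182,352,210))
k=8
def go(nm,c,u,v,r,T,z):
    f=cv2.resize(c["frame"][v-r:v+r+1,u-r:u+r+1].max(2),None,fx=k,fy=k,interpolation=2)
    n,l,st,ce=cv2.connectedComponentsWithStats((f<T).astype(np.uint8))
    for i in range(1,n):
        if 8<st[i,4]/64<90:
            q=(ce[i]+.5)/k-.5+[u-r,v-r];print(nm,T,q.round(2),(st[i,2:5]/[k,k,64]).round(1),onz(c,[q],z).round(4))
for T in(110,130,150,180):
    go("t",t,197,249,6,T,.07);go("sA",s,320,333,7,T,.07);go("sB",s,320,393,7,T,.07)
cv2.imwrite("pics/s3.png",cv2.resize(s["frame"][260:420,240:400],None,fx=3.7,fy=3.7,interpolation=2))
```

```text
off1 side 19.7 off2 side 47.0 off2 top 30.1
t 110 [196.79 249.25] [ 4.1  4.5 14.3] [[0.5196 0.2071 0.07  ]]
sB 110 [321.41 398.76] [ 5.4  3.5 15.4] [[0.5023 0.368  0.07  ]]
t 130 [196.71 249.28] [ 4.9  5.1 19.2] [[0.5196 0.2073 0.07  ]]
sA 130 [324.74 326.54] [ 6.   2.2 11.9] [[0.5126 0.1779 0.07  ]]
sA 130 [320.18 336.88] [ 5.   3.6 12.9] [[0.5207 0.2083 0.07  ]]
sB 130 [321.48 398.24] [ 6.1  5.1 24.4] [[0.5023 0.3667 0.07  ]]
t 150 [196.67 249.26] [ 5.4  5.6 23.7] [[0.5196 0.2074 0.07  ]]
sA 150 [320.48 326.71] [15.   2.6 35.6] [[0.5228 0.1793 0.07  ]]
sA 150 [320.36 336.63] [ 5.8  4.6 20.8] [[0.5203 0.2076 0.07  ]]
t 180 [196.65 249.24] [ 6.2  6.5 31.3] [[0.5197 0.2075 0.07  ]]
sA 180 [320.22 327.06] [15.   3.2 46.4] [[0.5233 0.1803 0.07  ]]
sA 180 [320.44 336.51] [ 6.9  5.8 31.6] [[0.5201 0.2072 0.07  ]]
```

View pics/s3.png

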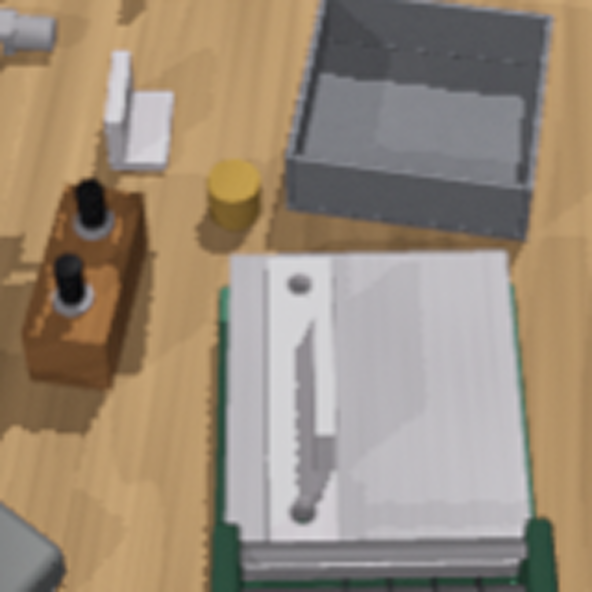

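Both fence holes match the cutter holes to about 0.5 mm: (0.520,0.2074) and (0.5023,0.367). Re-measuring the offcuts.

```bash
cat > off.py <<'E'
from h import *
def meas(fn,box,c=None):
    c=c or load(fn);P=cloud(c);f=c["frame"].astype(int);V,U=np.mgrid[:480,:640];a=box
    w=(U>=a[0])&(U<a[2])&(V>=a[1])&(V<a[3])&((f.max(2)-f.min(2))<60)&(f.max(2)>90)
    for nm,lo,hi in(("wall",.042,.065),("foot",.004,.022)):
        m=cv2.morphologyEx((w&(P[...,2]>lo)&(P[...,2]<hi)).astype(np.uint8),cv2.MORPH_OPEN,np.ones((2,2)))
        n,l,st,ce=cv2.connectedComponentsWithStats(m)
        if n<2: print(nm,None);continue
        i=1+np.argmax(st[1:,4]);q=P[l==i];R=cv2.minAreaRect(q[:,:2].astype(np.float32));print(nm,np.round(R[0],4),np.round(R[1],3),round(R[2],1),"z",np.median(q[:,2]).round(3),"n",st[i,4])
if __name__=="__main__":
    print("off2");meas("top0.npz",(312,178,358,212));meas("top3.npz",(305,170,365,220))
    print("off1 top0, side0, side3");meas("top0.npz",(245,180,292,215));meas("side0.npz",(262,268,292,312));meas("side3.npz",(262,268,292,312))
E
python3 off.py; python3 plan.py .6628 .0433 .048 -87
```

```text
off2
wall [ 0.6689 -0.1303] [0.018 0.067] 14.8 z 0.053 n 148
foot [ 0.6489 -0.1297] [0.031 0.066] 7.0 z 0.01 n 311
wall [ 0.6671 -0.1308] [0.016 0.067] 17.9 z nan n 149
foot [ 0.6484 -0.1293] [0.03  0.064] 3.2 z nan n 289
off1 top0, side0, side3
wall [0.6606 0.0426] [0.014 0.065] 9.8 z nan n 154
foot [0.6433 0.0404] [0.03  0.067] 7.1 z nan n 296
wall [0.6636 0.0223] [0.011 0.112] 4.2 z nan n 116
foot [0.647  0.0443] [0.04  0.071] 4.0 z 0.009 n 246
wall [0.6619 0.0227] [0.007 0.111] 2.8 z nan n 115
foot [nan nan] [0. 0.] 0.0 z nan n 245
t 26.8 p [0.6608 0.0419 0.1991] rpy [179.99  -0.   -87.06] F [-0.  -0.6 -0.7] w 0.0396 gf 0.0 j6 -17.5
wz units -0.02 | shift units [-0.065 -0.105  7.556] rows 8
```

```bash
python3 -m pendant '[[[-0.06,-0.08,0.94,0,0,0,-0.1],[0,0,0.94,0,0,0,-0.1],[0,0,0.94,0,0,0,-0.1],[0,0,0.94,0,0,0,-0.1],[0,0,0.94,0,0,0,-0.1],[0,0,0.94,0,0,0,-0.1],[0,0,0.94,0,0,0,-0.1],[0,0,0.94,0,0,0,-0.1]]]'
python3 -m pendant '[[[0,0,0,0,0,0,-0.1],[0,0,0,0,0,0,-1],[0,0,0,0,0,0,-1],[0,0,0,0,0,0,-1],[0,0,0,0,0,0,-1],[0,0,0,0,0,0,-1],[0,0,-0.5,0,0,0,-1],[0,0,-1,0,0,0,-1]]]'
python3 -m pendant '[[[0,0,-1,0,0,0,-1],[0,0,-1,0,0,0,-1],[0,0,-1,0,0,0,-1],[0,0,-1,0,0,0,-1],[0,0,-0.6,0,0,0,-1],[0,0,0,0,0,0,-1],[0,0,0,0,0,0,-1],[0,0,0,0,0,0,-1]]]'
python3 plan.py .46 .06 .152 -87 .46 .06 .055 -87
```

```text
time_s: 27.6
tcp_pos: [0.662, 0.0446, 0.0485]
eef_rot: [-180.0, 0.0, -86.9]
contact_force: [-0.1, 0.0, -0.5]
gripper_width: 0.0393
gripper_force: 0.0
time_s: 28.4
tcp_pos: [0.6607, 0.0431, 0.0776]
eef_rot: [179.8, -0.0, -87.0]
contact_force: [-0.4, -0.8, -1.2]
gripper_width: 0.012
gripper_force: 30.0
time_s: 29.2
tcp_pos: [0.6615, 0.0434, 0.1693]
eef_rot: [179.9, -0.0, -87.0]
contact_force: [-1.6, 0.3, -0.6]
gripper_width: 0.0122
gripper_force: 30.0
t 29.2 p [0.6615 0.0434 0.1693] rpy [ 1.7987e+02 -2.0000e-02 -8.7010e+01] F [-1.6  0.3 -0.6] w 0.0122 gf 30.0 j6 -17.6
wz units -0.0 | shift units [-1.356 10.018  0.866] rows 11
wz units -0.0 | shift units [ 0.   -0.    4.85] rows 5
```

```bash
python3 plan.py .495 .028 .152 -87 .495 .028 .056 -87
python3 -m pendant '[[[0.07,0.93,0.1,0,0,0,-1],[0.07,0.93,0.1,0,0,0,-1],[0.07,0.93,0.1,0,0,0,-1],[0.07,0.93,0.1,0,0,0,-1],[0.03,0.93,0.1,0,0,0,-1],[0.03,0.93,0.1,0,0,0,-1],[0,0.93,0.1,0,0,0,-1],[0,0.93,0.1,0,0,0,-1]]]'
python3 -m pendant '[[[0,0.85,0.1,0,0,0,-1],[0,0,0.8,0,0,0,-1],[0,0,0.8,0,0,0,-1],[0,0,0.8,0,0,0,-1],[0,0,0.8,0,0,0,-1],[0,0,0.8,0,0,0,-1],[0,0,0.7,0,0,0,-1],[0,0,0,0,0,0,-1]]]'
python3 plan.py .495 .028 .055 -87
```

```text
t 29.2 p [0.6615 0.0434 0.1693] rpy [ 1.7987e+02 -2.0000e-02 -8.7010e+01] F [-1.6  0.3 -0.6] w 0.0122 gf 30.0 j6 -17.6
wz units -0.0 | shift units [0.333 8.355 0.866] rows 9
wz units -0.0 | shift units [ 0.  -0.   4.8] rows 5
time_s: 30.0
tcp_pos: [0.5127, 0.0286, 0.1536]
eef_rot: [179.9, -0.0, -87.0]
contact_force: [1.2, -0.2, -1.6]
gripper_width: 0.0118
gripper_force: 30.0
time_s: 30.8
tcp_pos: [0.4953, 0.0274, 0.0564]
eef_rot: [179.7, -0.1, -87.0]
contact_force: [-1.0, -0.3, -1.2]
gripper_width: 0.0116
gripper_force: 30.0
t 30.8 p [0.4953 0.0274 0.0564] rpy [ 1.7973e+02 -9.0000e-02 -8.7030e+01] F [-1.  -0.3 -1.2] w 0.0116 gf 30.0 j6 -22.9
wz units -0.01 | shift units [-0.033  0.012  0.069] rows 1
```

Release, lift, and head to offcut2.

```bash
python3 -m pendant '[[[0,0,0.07,0,0,0,-1],[0,0,0,0,0,0,-0.3],[0,0,0,0,0,0,-0.3],[0,0,0,0,0,0,-0.3],[0,0,-0.6,0,0,0,-0.3],[0,0,-1,0,0,0,-0.3],[0,0,-1,0,0,0,-0.1],[0,0,-1,0,0,0,-0.1]]]'
python3 plan.py .6685 -.1285 .15 -86
python3 - <<'E'
from off import *
t=snap("top","top4.npz");meas(None,(305,170,365,220),t)
E
```

```text
time_s: 31.6
tcp_pos: [0.4971, 0.0281, 0.1306]
eef_rot: [-180.0, 0.0, -87.0]
contact_force: [-0.6, 1.0, -0.8]
gripper_width: 0.0378
gripper_force: 0.0
t 31.6 p [0.4971 0.0281 0.1306] rpy [-1.7996e+02  1.0000e-02 -8.6990e+01] F [-0.6  1.  -0.8] w 0.0378 gf 0.0 j6 -22.9
wz units -0.25 | shift units [ 8.409 -8.001 -0.971] rows 9
wall [ 0.6679 -0.1309] [0.012 0.067] 19.4 z nan n 142
foot [ 0.6485 -0.1294] [0.03  0.064] 5.4 z nan n 301
```

```bash
python3 -m pendant '[[[0.93,-0.89,-0.11,0,0,-0.25,-0.1],[0.93,-0.89,-0.11,0,0,0,-0.1],[0.93,-0.89,-0.11,0,0,0,-0.1],[0.93,-0.89,-0.11,0,0,0,-0.1],[0.93,-0.89,-0.11,0,0,0,-0.1],[0.93,-0.89,-0.11,0,0,0,-0.1],[0.93,-0.89,-0.11,0,0,0,-0.1],[0.93,-0.89,-0.11,0,0,0,-0.1]]]'
python3 -m pendant '[[[0.93,-0.89,-0.11,0,0,0,-0.1],[0,0,0.8,0,0,0,-0.1],[0,0,0.8,0,0,0,-0.1],[0,0,0,0,0,0,-0.1],[0,0,0,0,0,0,-0.1],[0,0,0,0,0,0,-0.1],[0,0,0,0,0,0,-0.1],[0,0,0,0,0,0,-0.1]]]'
python3 plan.py .668 -.129 .048 -86
```

```text
time_s: 32.45
tcp_pos: [0.65, -0.1116, 0.1473]
eef_rot: [-180.0, 0.0, -86.0]
contact_force: [1.1, -1.0, 0.4]
gripper_width: 0.0394
gripper_force: 0.0
time_s: 33.25
tcp_pos: [0.6686, -0.1279, 0.118]
eef_rot: [-179.9, -0.0, -86.0]
contact_force: [-0.5, -0.5, -0.2]
gripper_width: 0.0394
gripper_force: 0.0
t 33.2 p [ 0.6686 -0.1279  0.118 ] rpy [-179.93   -0.    -85.98] F [-0.5 -0.5 -0.2] w 0.0394 gf 0.0 j6 -1.5
wz units 0.0 | shift units [0.052 0.034 3.501] rows 4
```

```bash
python3 -m pendant '[[[0.05,0.03,0.88,0,0,0,-0.1],[0,0,0.88,0,0,0,-0.1],[0,0,0.88,0,0,0,-0.1],[0,0,0.86,0,0,0,-0.1],[0,0,0,0,0,0,-0.1],[0,0,0,0,0,0,-1],[0,0,0,0,0,0,-1],[0,0,0,0,0,0,-1]]]'
python3 -m pendant '[[[0,0,0,0,0,0,-1],[0,0,0,0,0,0,-1],[0,0,-0.6,0,0,0,-1],[0,0,-1,0,0,0,-1],[0,0,-1,0,0,0,-1],[0,0,-1,0,0,0,-1],[0,0,-1,0,0,0,-1],[0,0,-0.6,0,0,0,-1]]]'
python3 plan.py .42 .022 .152 -86 .42 .022 .056 -86
```

```text
time_s: 34.05
tcp_pos: [0.6685, -0.129, 0.0484]
eef_rot: [-179.9, -0.0, -86.0]
contact_force: [0.4, 0.1, -0.2]
gripper_width: 0.0211
gripper_force: 0.0
time_s: 34.85
tcp_pos: [0.6679, -0.1292, 0.1534]
eef_rot: [-179.9, -0.0, -86.0]
contact_force: [0.3, 0.5, -1.6]
gripper_width: 0.012
gripper_force: 30.0
t 34.9 p [ 0.6679 -0.1292  0.1534] rpy [-1.7991e+02 -1.0000e-02 -8.6000e+01] F [ 0.3  0.5 -1.6] w 0.012 gf 30.0 j6 -1.4
wz units 0.0 | shift units [-8.404 11.84   0.069] rows 12
wz units -0.0 | shift units [ 0.  -0.   4.8] rows 5
```

```bash
python3 -m pendant '[[[-0.7,0.986,0,0,0,0,-1],[-0.7,0.986,0,0,0,0,-1],[-0.7,0.986,0,0,0,0,-1],[-0.7,0.986,0,0,0,0,-1],[-0.7,0.986,0,0,0,0,-1],[-0.7,0.986,0,0,0,0,-1],[-0.7,0.986,0,0,0,0,-1],[-0.7,0.986,0,0,0,0,-1]]]'
python3 -m pendant '[[[-0.7,0.986,0,0,0,0,-1],[-0.7,0.986,0,0,0,0,-1],[-0.7,0.986,0,0,0,0,-1],[-0.7,0.986,0,0,0,0,-1],[0,0,0.7,0,0,0,-1],[0,0,0.8,0,0,0,-1],[0,0,0.8,0,0,0,-1],[0,0,0,0,0,0,-1]]]'
python3 plan.py .42 .022 .056 -86
```

```text
time_s: 35.65
tcp_pos: [0.5012, -0.0281, 0.1511]
eef_rot: [180.0, 0.0, -86.0]
contact_force: [0.5, 0.3, -1.5]
gripper_width: 0.0117
gripper_force: 30.0
time_s: 36.45
tcp_pos: [0.4183, 0.0213, 0.1037]
eef_rot: [179.8, -0.1, -86.0]
contact_force: [0.3, -0.2, -1.9]
gripper_width: 0.0118
gripper_force: 30.0
t 36.5 p [0.4183 0.0213 0.1037] rpy [ 1.7979e+02 -7.0000e-02 -8.6020e+01] F [ 0.3 -0.2 -1.9] w 0.0118 gf 30.0 j6 -26.1
wz units -0.01 | shift units [-0.027 -0.085  2.387] rows 3
```

```bash
python3 -m pendant '[[[0,-0.05,0.7,0,0,0,-1],[0,0,0.8,0,0,0,-1],[0,0,0.8,0,0,0,-1],[0,0,0.1,0,0,0,-1],[0,0,0,0,0,0,-0.4],[0,0,0,0,0,0,-0.4],[0,0,0,0,0,0,-0.4],[0,0,0,0,0,0,-0.4]]]'
python3 -m pendant '[[[0,0,-0.6,0,0,0,-0.4],[0,0,-1,0,0,0,-0.4],[0,0,-1,0,0,0,-0.1],[0,0,-1,0,0,0,-0.1],[0,0,-1,0,0,0,-0.1],[0,0,-1,0,0,0,-0.1],[0,0,-1,0,0,0,-0.1],[0,0,0,0,0,0,-0.1]]]'
python3 plan.py .661 .1657 .19 -86 .661 .1657 .088 -86
python3 - <<'E'
from h import *
t=snap("top","top5.npz")
cv2.imwrite("pics/t5.png",cv2.resize(t["frame"][140:380,60:380],(800,600),interpolation=2))
E
```

```text
time_s: 37.25
tcp_pos: [0.4214, 0.0223, 0.0578]
eef_rot: [-179.9, 0.0, -86.0]
contact_force: [-0.2, 0.2, -0.4]
gripper_width: 0.0264
gripper_force: 0.0
time_s: 38.05
tcp_pos: [0.4224, 0.0226, 0.192]
eef_rot: [-179.7, 0.1, -86.0]
contact_force: [0.3, 0.6, 0.2]
gripper_width: 0.0397
gripper_force: 0.0
t 38.0 p [0.4224 0.0226 0.192 ] rpy [-1.7971e+02  1.0000e-01 -8.5970e+01] F [0.3 0.6 0.2] w 0.0397 gf 0.0 j6 -26.1
wz units 0.01 | shift units [ -6.304 -12.399   0.102] rows 13
wz units -0.0 | shift units [ 0.  -0.   5.1] rows 6
```

View pics/t5.png

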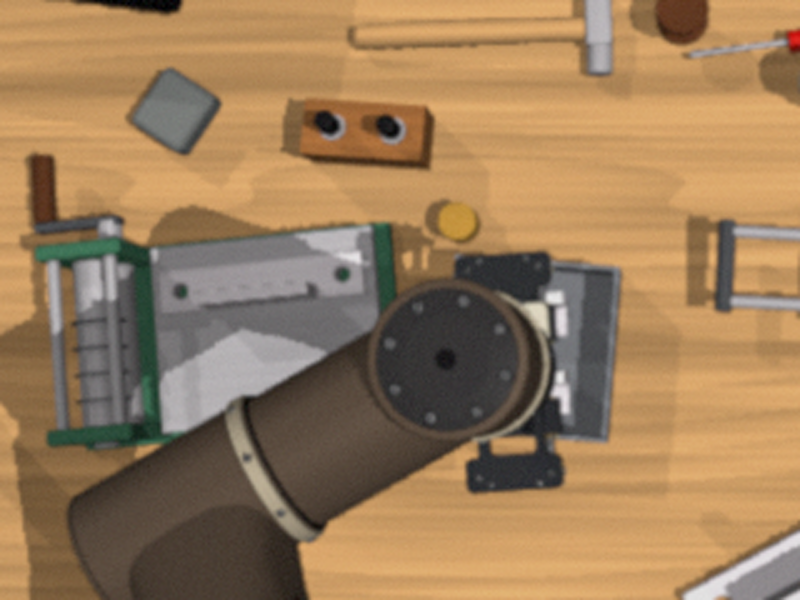

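Both offcuts stand in the bin, at crop (560,315) and (560,390). Both fence holes are dark through, at crop (181,291) and (343,273). Next, pin2.

```bash
python3 plan.py .661 .1657 .16 -83.8
python3 -m pendant '[[[-0.5,-0.96,0,0,0,-0.54,-0.1],[-0.53,-0.96,0,0,0,0,-0.1],[-0.53,-0.96,0,0,0,0,-0.1],[-0.53,-0.96,0,0,0,0,-0.1],[-0.53,-0.96,0,0,0,0,-0.1],[-0.53,-0.96,0,0,0,0,-0.1],[-0.53,-0.96,0,0,0,0,-0.1],[-0.53,-0.96,0,0,0,0,-0.1]]]'
python3 -m pendant '[[[-0.53,-0.96,0,0,0,0,-0.1],[-0.53,-0.96,0,0,0,0,-0.1],[-0.53,-0.96,0,0,0,0,-0.1],[-0.4,-0.96,0,0,0,0,-0.1],[-0.1,-0.8,0,0,0,0,-0.1],[0,0,0.6,0,0,0,-0.1],[0,0,0.6,0,0,0,-0.1],[0,0,0,0,0,0,-0.1]]]'
python3 plan.py .661 .1657 .088 -83.8
```

```text
t 38.1 p [0.4216 0.0224 0.1906] rpy [-1.7982e+02  8.0000e-02 -8.5990e+01] F [-0.7  0.3 -0.7] w 0.0397 gf 0.0 j6 -26.1
wz units -0.55 | shift units [ -5.831 -12.672   1.529] rows 13
time_s: 38.9
tcp_pos: [0.5653, 0.1219, 0.1881]
eef_rot: [179.9, -0.0, -83.8]
contact_force: [-0.5, -0.1, -0.4]
gripper_width: 0.0394
gripper_force: 0.0
time_s: 39.7
tcp_pos: [0.6505, 0.1721, 0.1617]
eef_rot: [179.7, -0.1, -83.9]
contact_force: [-1.0, 0.0, 0.6]
gripper_width: 0.0396
gripper_force: 0.0
t 39.7 p [0.6505 0.1721 0.1617] rpy [ 1.797e+02 -8.000e-02 -8.388e+01] F [-1.   0.   0.6] w 0.0396 gf 0.0 j6 -25.2
wz units -0.02 | shift units [ 0.374 -0.485  3.687] rows 4
```

```bash
python3 -m pendant '[[[0.37,-0.49,0,0,0,0,-0.1],[0,0,0.6,0,0,0,-0.1],[0,0,0.6,0,0,0,-0.1],[0,0,0.6,0,0,0,-0.1],[0,0,0,0,0,0,-0.1],[0,0,0,0,0,0,-0.1],[0,0,0,0,0,0,-0.1],[0,0,0,0,0,0,-0.1]]]'
python3 plan.py .661 .1657 .088 -83.8
python3 - <<'E'
from h import *
s=snap("side","side6.npz")
cv2.imwrite("pics/s6.png",cv2.resize(s["frame"][270:390,200:360],(800,600),interpolation=2))
E
```

```text
time_s: 40.5
tcp_pos: [0.6637, 0.167, 0.1298]
eef_rot: [-179.9, 0.0, -83.8]
contact_force: [-0.4, 0.1, -0.5]
gripper_width: 0.0393
gripper_force: 0.0
t 40.5 p [0.6637 0.167  0.1298] rpy [-1.7994e+02  2.0000e-02 -8.3830e+01] F [-0.4  0.1 -0.5] w 0.0393 gf 0.0 j6 -24.2
wz units -0.01 | shift units [0.05 0.14 2.09] rows 3
```

View pics/s6.png

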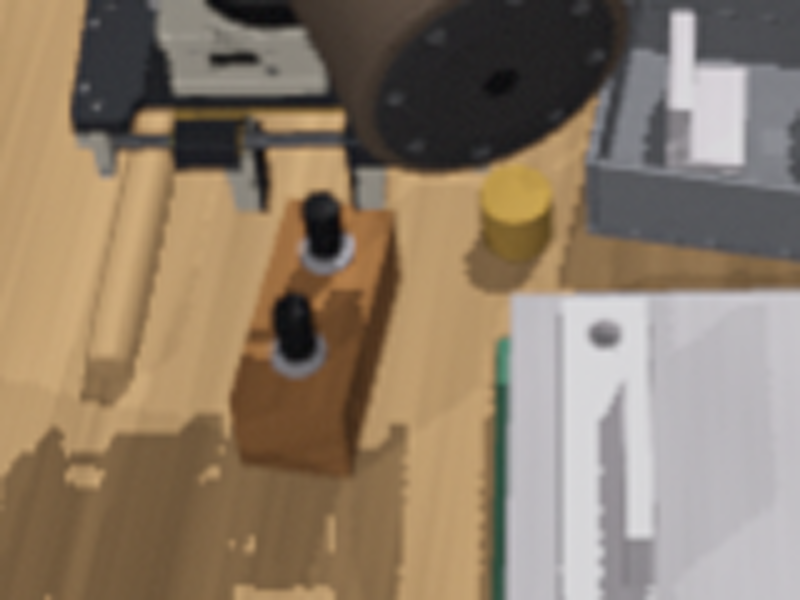

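The fingers, at crop (250,180) and (370,190), straddle pin2's knob at (322,225). Grasping it.

```bash
python3 -m pendant '[[[0.05,0.14,0.6,0,0,0,-0.1],[0,0,0.6,0,0,0,-0.1],[0,0,0.6,0,0,0,-0.1],[0,0,0.29,0,0,0,-0.1],[0,0,0,0,0,0,-0.1],[0,0,0,0,0,0,-1],[0,0,0,0,0,0,-1],[0,0,0,0,0,0,-1]]]' 25
python3 -m pendant '[[[0,0,0,0,0,0,-1],[0,0,0,0,0,0,-1],[0,0,0,0,0,0,-1],[0,0,0,0,0,0,-1],[0,0,0,0,0,0,-1],[0,0,0,0,0,0,-1],[0,0,0,0,0,0,-1],[0,0,0,0,0,0,-1]]]'
python3 plan.py
```

```text
time_s: 41.35
tcp_pos: [0.6611, 0.1656, 0.0879]
eef_rot: [-179.9, 0.0, -83.8]
contact_force: [-0.7, 0.5, 0.7]
gripper_width: 0.0214
gripper_force: 0.0
time_s: 42.15
tcp_pos: [0.661, 0.1656, 0.0879]
eef_rot: [-180.0, 0.0, -83.8]
contact_force: [-0.2, 0.5, 5.8]
gripper_width: 0.0193
gripper_force: 25.0
t 42.1 p [0.661  0.1656 0.0879] rpy [-1.7995e+02  1.0000e-02 -8.3830e+01] F [-0.2  0.5  5.8] w 0.0193 gf 25.0 j6 -24.3
```

```bash
python3 -m pendant '[[[0,0,-0.3,0,0,0,-1],[0,0,-0.8,0,0,0,-1],[0,0,-0.8,0,0,0,-1],[0,0,-0.8,0,0,0,-1],[0,0,-0.8,0,0,0,-1],[0,0,-0.8,0,0,0,-1],[0,0,-0.8,0,0,0,-1],[0,0,-0.8,0,0,0,-1]]]'
python3 plan.py .5200 .2076 .185 -83.76
```

```text
time_s: 42.95
tcp_pos: [0.6602, 0.1653, 0.2055]
eef_rot: [179.9, -0.0, -83.8]
contact_force: [-0.1, 0.2, -1.4]
gripper_width: 0.0195
gripper_force: 25.0
t 43.0 p [0.6602 0.1653 0.2055] rpy [ 1.7993e+02 -1.0000e-02 -8.3850e+01] F [-0.1  0.2 -1.4] w 0.0195 gf 25.0 j6 -24.3
wz units -0.02 | shift units [-2.864  6.74   1.026] rows 7
```

```bash
python3 -m pendant '[[[-0.41,0.96,0,0,0,-0.02,-1],[-0.41,0.96,0,0,0,0,-1],[-0.41,0.96,0,0,0,0,-1],[-0.41,0.96,0,0,0,0,-1],[-0.41,0.96,0,0,0,0,-1],[-0.41,0.97,0,0,0,0,-1],[-0.41,0.97,0,0,0,0,-1],[0,0,0.5,0,0,0,-1]]]'
python3 -m pendant '[[[0,0,0.5,0,0,0,-1],[0,0,0,0,0,0,-1],[0,0,0,0,0,0,-1],[0,0,0,0,0,0,-1],[0,0,0,0,0,0,-1],[0,0,0,0,0,0,-1],[0,0,0,0,0,0,-1],[0,0,0,0,0,0,-1]]]'
python3 plan.py .5200 .2076 .16 -83.76
python3 - <<'E'
from h import *
s=snap("side","side7.npz");t=snap("top","top7.npz")
a=cv2.resize(s["frame"][260:360,260:380],(600,500),interpolation=2)
cv2.imwrite("pics/s7.png",a)
E
```

```text
time_s: 43.75
tcp_pos: [0.519, 0.2085, 0.1965]
eef_rot: [-179.9, 0.1, -83.7]
contact_force: [0.5, -0.2, -0.8]
gripper_width: 0.0195
gripper_force: 25.0
time_s: 44.55
tcp_pos: [0.5205, 0.2079, 0.1854]
eef_rot: [-180.0, 0.0, -83.8]
contact_force: [0.5, 0.6, -0.8]
gripper_width: 0.0195
gripper_force: 25.0
t 44.5 p [0.5205 0.2079 0.1854] rpy [-1.7999e+02  1.0000e-02 -8.3760e+01] F [ 0.5  0.6 -0.8] w 0.0195 gf 25.0 j6 -35.5
wz units 0.0 | shift units [0.013 0.029 1.272] rows 2
```

View pics/s7.png

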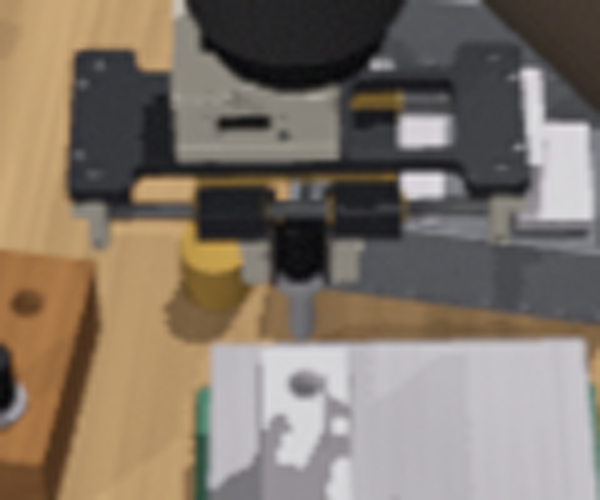

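The pin hangs straight, with its tip at crop (302,337), full frame (319.9,326.9). The hole is at (305,383). Comparing the tip with the prediction.

Run:
```python
from h import *
s=load("side7.npz")
for dy in(0,): print(proj(s,[.5205,.2079,.1054]),proj(s,[.5205,.2079+.002,.1054]),proj(s,[.5225,.2079,.1054]))
print(s["frame"][316:336,312:329].max(2))
```

```text
[[320.08973874 328.13532068]] [[320.00561751 328.84706453]] [[319.23326778 328.07238795]]
[[145 129  82  85 107  96  75  68  69  81 106 119  96  66 101 116 106]
 [169 151 118 114 120 120 120 121 119 120 119 115 103  93  96  96  90]
 [170 153 134 133 126 121 120 120 121 116 110 113 118 121 124 121 112]
 [161 132 133 138 135 125 115 117 115 108 108 122 129 131 133 134 135]
 [159 129 134 139 138 125 111 113 112 102 107 123 129 132 134 135 136]
 [159 130 135 139 137 125 111 113 112 102 103 121 130 131 133 134 136]
 [152 131 135 138 136 125 111 114 112 102  99 118 129 132 132 134 136]
 [130 130 136 138 137 127 112 113 111 101  99 118 129 131 132 134 135]
 [128 130 136 138 135 126 114 114 111 101  98 117 129 132 133 133 134]
 [128 131 137 136 135 127 114 114 110 101 101 120 129 131 131 130 127]
 [129 133 138 135 135 131 120 114 109 101 107 124 127 127 124 118 121]
 [149 154 150 137 136 136 129 117 109 112 123 126 122 118 117 119 122]
 [183 189 178 158 154 153 148 141 139 146 154 150 144 145 145 146 149]
 [193 197 198 196 197 194 194 194 193 196 201 199 196 197 197 198 198]
 [204 216 216 216 215 216 216 215 216 216 216 216 216 216 216 216 212]
 [204 216 216 215 216 216 216 216 216 216 216 216 216 215 216 216 211]
 [199 215 215 215 215 215 215 215 214 214 215 215 215 215 215 215 211]
 [185 214 215 215 215 216 213 209 203 204 208 213 216 215 216 215 212]
 [183 215 216 215 216 211 198 176 163 169 181 198 207 211 215 216 215]
 [184 214 216 215 214 196 154 131 134 142 149 164 176 197 215 216 215]]
```

```bash
python3 -m pendant '[[[0.01,0.02,0.6,0,0,0,-1],[0,0,0.6,0,0,0,-1],[0,0,0.4,0,0,0,-1],[0,0,0.3,0,0,0,-1],[0,0,0.2,0,0,0,-1],[0,0,0.2,0,0,0,-1],[0,0,0,0,0,0,-1],[0,0,0,0,0,0,-1]]]'
python3 plan.py .5200 .2076 .100 -83.76
```

```text
time_s: 45.45
tcp_pos: [0.5202, 0.2078, 0.1395]
eef_rot: [-180.0, 0.0, -83.8]
contact_force: [0.1, -0.5, -0.7]
gripper_width: 0.0192
gripper_force: 25.0
t 45.5 p [0.5202 0.2078 0.1395] rpy [-179.99    0.    -83.76] F [ 0.1 -0.5 -0.7] w 0.0192 gf 25.0 j6 -35.6
wz units 0.0 | shift units [0.006 0.013 1.974] rows 2
```

```bash
python3 -m pendant '[[[0,0,0.3,0,0,0,-1],[0,0,0.3,0,0,0,-1],[0,0,0.3,0,0,0,-1],[0,0,0.3,0,0,0,-1],[0,0,0.2,0,0,0,-1],[0,0,0.2,0,0,0,-1],[0,0,0.1,0,0,0,-1],[0,0,0,0,0,0,-1]]]'
python3 plan.py .5200 .2076 .100 -83.76
python3 -m pendant '[[[0,0,0.1,0,0,0,-1],[0,0,0.1,0,0,0,-1],[0,0,0.05,0,0,0,-1],[0,0,0.05,0,0,0,-1],[0,0,0,0,0,0,-1],[0,0,0,0,0,0,-1],[0,0,0,0,0,0,-1],[0,0,0,0,0,0,-1]]]'
```

```text
time_s: 46.25
tcp_pos: [0.52, 0.2076, 0.105]
eef_rot: [180.0, -0.0, -83.8]
contact_force: [-0.2, -0.6, -0.8]
gripper_width: 0.0196
gripper_force: 25.0
t 46.2 p [0.52   0.2076 0.105 ] rpy [ 1.7997e+02 -2.0000e-02 -8.3760e+01] F [-0.2 -0.6 -0.8] w 0.0196 gf 25.0 j6 -35.6
wz units 0.0 | shift units [-0.001 -0.001  0.249] rows 1
time_s: 47.05
tcp_pos: [0.5201, 0.2077, 0.0998]
eef_rot: [-180.0, 0.0, -83.7]
contact_force: [-2.1, -0.9, 5.5]
gripper_width: 0.0195
gripper_force: 25.0
```

Pin2 is seated. Releasing it and going to pin1.

```bash
python3 -m pendant '[[[0,0,0,0,0,0,-0.1],[0,0,0,0,0,0,-0.1],[0,0,0,0,0,0,-0.1],[0,0,0,0,0,0,-0.1],[0,0,-0.6,0,0,0,-0.1],[0,0,-1,0,0,0,-0.1],[0,0,-1,0,0,0,-0.1],[0,0,-1,0,0,0,-0.1]]]'
python3 plan.py .6648 .2255 .165 -83.76
python3 -m pendant '[[[0.1,-0.9,0,0,0,0,-0.1],[0.1,-0.9,0,0,0,0,-0.1],[0,-0.9,0,0,0,0,-0.1],[0,-0.9,0,0,0,0,-0.1],[0,-0.9,0,0,0,0,-0.1],[0,-0.9,0,0,0,0,-0.1],[0,-0.9,0,0,0,0,-0.1],[0,-0.9,0,0,0,0,-0.1]]]'
python3 -m pendant '[[[0,0,0,0,0,0,-0.1],[0,0,0,0,0,0,-0.1],[0,0,0,0,0,0,-0.1],[0,0,0,0,0,0,-0.1],[0,0,0,0,0,0,-0.1],[0,0,0,0,0,0,-0.1],[0,0,0,0,0,0,-0.1],[0,0,0,0,0,0,-0.1]]]'
python3 plan.py .6648 .2255 .088 -83.76
python3 - <<'E'
from h import *
s=snap("side","side8.npz");t=snap("top","top8.npz")
a=cv2.resize(s["frame"][270:430,220:400],(600,533),interpolation=2)
cv2.imwrite("pics/s8.png",a)
E
```

```text
time_s: 47.85
tcp_pos: [0.5202, 0.2077, 0.173]
eef_rot: [-180.0, 0.0, -83.8]
contact_force: [0.1, -0.2, 0.2]
gripper_width: 0.0391
gripper_force: 0.0
t 47.9 p [0.5202 0.2077 0.173 ] rpy [-1.7997e+02  1.0000e-02 -8.3750e+01] F [ 0.1 -0.2  0.2] w 0.0391 gf 0.0 j6 -35.6
wz units 0.0 | shift units [-0.101 -7.283  0.399] rows 8
time_s: 48.65
tcp_pos: [0.6645, 0.2194, 0.1723]
eef_rot: [-180.0, 0.0, -83.8]
contact_force: [0.3, 0.1, 0.0]
gripper_width: 0.0398
gripper_force: 0.0
time_s: 49.45
tcp_pos: [0.6636, 0.2194, 0.1714]
eef_rot: [180.0, 0.0, -83.8]
contact_force: [-0.4, 0.1, 0.7]
gripper_width: 0.0392
gripper_force: 0.0
t 49.5 p [0.6636 0.2194 0.1714] rpy [180.     0.   -83.76] F [-0.4  0.1  0.7] w 0.0392 gf 0.0 j6 -28.0
wz units 0.0 | shift units [-0.299 -0.093  4.168] rows 5
```

View pics/s8.png

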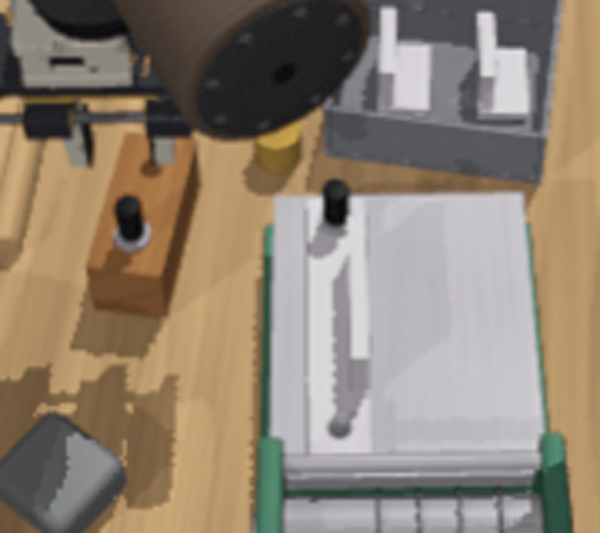

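Pin2 is home in the near hole, with its collar on the foot at crop (335,230). Pin1 is in the stand at (130,220). Grasping it.

```bash
python3 -m pendant '[[[-0.3,-0.09,0,0,0,0,-0.1],[0,0,0.7,0,0,0,-0.1],[0,0,0.7,0,0,0,-0.1],[0,0,0.7,0,0,0,-0.1],[0,0,0.7,0,0,0,-0.1],[0,0,0.7,0,0,0,-0.1],[0,0,0.65,0,0,0,-0.1],[0,0,0,0,0,0,-0.1]]]'
python3 plan.py .6648 .2255 .088 -83.76
python3 -m pendant '[[[0,0,0,0,0,0,-1],[0,0,0,0,0,0,-1],[0,0,0,0,0,0,-1],[0,0,0,0,0,0,-1],[0,0,0,0,0,0,-1],[0,0,0,0,0,0,-1],[0,0,0,0,0,0,-1],[0,0,0,0,0,0,-1]]]'
python3 plan.py
```

```text
time_s: 50.35
tcp_pos: [0.6636, 0.2248, 0.0855]
eef_rot: [179.8, -0.1, -83.8]
contact_force: [-0.5, 0.3, -0.2]
gripper_width: 0.0392
gripper_force: 0.0
t 50.4 p [0.6636 0.2248 0.0855] rpy [ 1.7979e+02 -8.0000e-02 -8.3780e+01] F [-0.5  0.3 -0.2] w 0.0392 gf 0.0 j6 -28.4
wz units -0.01 | shift units [-0.029 -0.062 -0.126] rows 1
time_s: 51.15
tcp_pos: [0.6653, 0.2258, 0.0892]
eef_rot: [-179.9, 0.0, -83.7]
contact_force: [-0.5, 0.1, 5.4]
gripper_width: 0.0193
gripper_force: 25.0
t 51.1 p [0.6653 0.2258 0.0892] rpy [-1.7992e+02  2.0000e-02 -8.3740e+01] F [-0.5  0.1  5.4] w 0.0193 gf 25.0 j6 -28.4
```

```bash
python3 -m pendant '[[[0,0,-0.3,0,0,0,-1],[0,0,-0.8,0,0,0,-1],[0,0,-0.8,0,0,0,-1],[0,0,-0.8,0,0,0,-1],[0,0,-0.8,0,0,0,-1],[0,0,-0.8,0,0,0,-1],[0,0,-0.8,0,0,0,-1],[0,0,-0.9,0,0,0,-1]]]'
python3 plan.py .5025 .3669 .208 -83.76
```

```text
time_s: 51.95
tcp_pos: [0.6643, 0.2253, 0.2084]
eef_rot: [179.9, -0.0, -83.8]
contact_force: [-0.5, 1.2, -0.6]
gripper_width: 0.0192
gripper_force: 25.0
t 52.0 p [0.6643 0.2253 0.2084] rpy [ 1.7991e+02 -2.0000e-02 -8.3780e+01] F [-0.5  1.2 -0.6] w 0.0192 gf 25.0 j6 -28.4
wz units -0.0 | shift units [-7.92   7.271  0.018] rows 8
```

```bash
python3 -m pendant '[[[-0.99,0.91,0,0,0,0,-1],[-0.99,0.91,0,0,0,0,-1],[-0.99,0.91,0,0,0,0,-1],[-0.99,0.91,0,0,0,0,-1],[-0.99,0.91,0,0,0,0,-1],[-0.99,0.91,0,0,0,0,-1],[-0.99,0.91,0,0,0,0,-1],[-0.99,0.91,0,0,0,0,-1]]]'
python3 -m pendant '[[[0,0,0.5,0,0,0,-1],[0,0,0.5,0,0,0,-1],[0,0,0,0,0,0,-1],[0,0,0,0,0,0,-1],[0,0,0,0,0,0,-1],[0,0,0,0,0,0,-1],[0,0,0,0,0,0,-1],[0,0,0,0,0,0,-1]]]'
python3 plan.py .5025 .3669 .16 -83.76
python3 - <<'E'
from h import *
s=snap("side","side9.npz")
T=[.5025,.3669,.189-.0812];print(proj(s,T))
a=cv2.resize(s["frame"][330:430,260:380],(600,500),interpolation=2)
cv2.imwrite("pics/s9.png",a)
E
```

```text
time_s: 52.75
tcp_pos: [0.5017, 0.3675, 0.2081]
eef_rot: [180.0, -0.0, -83.8]
contact_force: [0.2, 0.1, -0.5]
gripper_width: 0.0193
gripper_force: 25.0
time_s: 53.55
tcp_pos: [0.503, 0.3671, 0.1885]
eef_rot: [-180.0, 0.0, -83.8]
contact_force: [-0.4, -0.4, -0.7]
gripper_width: 0.0194
gripper_force: 25.0
t 53.5 p [0.503  0.3671 0.1885] rpy [-1.7999e+02  1.0000e-02 -8.3770e+01] F [-0.4 -0.4 -0.7] w 0.0194 gf 25.0 j6 -47.8
wz units -0.0 | shift units [0.006 0.028 1.426] rows 2
[[321.20177019 389.75097429]]
```

View pics/s9.png

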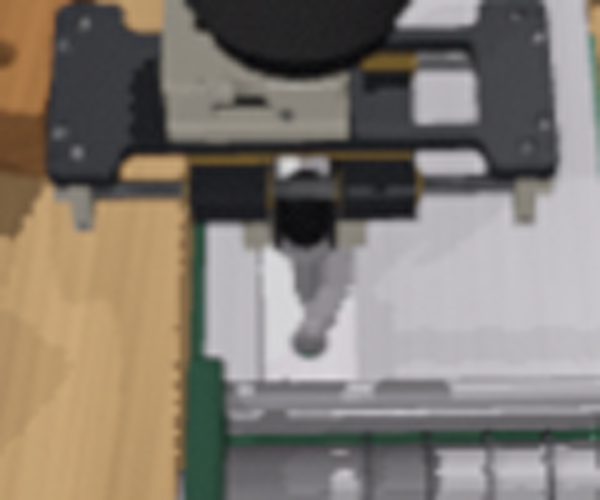

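Pin1 is directly above the far hole at crop (309,342), with its tip at (305,297), close to the predicted (308,301). Inserting.

```bash
python3 -m pendant '[[[0,0.02,0.6,0,0,0,-1],[0,0,0.6,0,0,0,-1],[0,0,0.4,0,0,0,-1],[0,0,0.3,0,0,0,-1],[0,0,0.3,0,0,0,-1],[0,0,0.2,0,0,0,-1],[0,0,0,0,0,0,-1],[0,0,0,0,0,0,-1]]]'
python3 plan.py .5025 .3669 .101 -83.76
```

```text
time_s: 54.4
tcp_pos: [0.5026, 0.3672, 0.1405]
eef_rot: [-180.0, 0.0, -83.8]
contact_force: [-0.4, 0.4, -0.1]
gripper_width: 0.0197
gripper_force: 25.0
t 54.4 p [0.5026 0.3672 0.1405] rpy [-179.99    0.    -83.76] F [-0.4  0.4 -0.1] w 0.0197 gf 25.0 j6 -47.9
wz units 0.0 | shift units [0.014 0.006 1.975] rows 2
```

```bash
python3 -m pendant '[[[0,0,0.3,0,0,0,-1],[0,0,0.3,0,0,0,-1],[0,0,0.3,0,0,0,-1],[0,0,0.3,0,0,0,-1],[0,0,0.2,0,0,0,-1],[0,0,0.2,0,0,0,-1],[0,0,0.1,0,0,0,-1],[0,0,0,0,0,0,-1]]]'
python3 -m pendant '[[[0,0,0.1,0,0,0,-1],[0,0,0.1,0,0,0,-1],[0,0,0.05,0,0,0,-1],[0,0,0.05,0,0,0,-1],[0,0,0,0,0,0,-1],[0,0,0,0,0,0,-1],[0,0,0,0,0,0,-1],[0,0,0,0,0,0,-1]]]'
```

```text
time_s: 55.2
tcp_pos: [0.5024, 0.367, 0.106]
eef_rot: [180.0, -0.0, -83.8]
contact_force: [0.0, -0.8, -0.1]
gripper_width: 0.0198
gripper_force: 25.0
time_s: 56.0
tcp_pos: [0.5025, 0.3671, 0.1012]
eef_rot: [-180.0, 0.0, -83.7]
contact_force: [-3.0, -1.7, 6.3]
gripper_width: 0.0194
gripper_force: 25.0
```

Pin1 is seated. Releasing it and going to the vise handle, to push it shut with closed fingers from its +y side.

```bash
python3 -m pendant '[[[0,0,0,0,0,0,-0.1],[0,0,0,0,0,0,-0.1],[0,0,0,0,0,0,-0.1],[0,0,0,0,0,0,-0.1],[0,0,-0.6,0,0,0,-0.1],[0,0,-1,0,0,0,-0.1],[0,0,-1,0,0,0,-0.1],[0,0,-1,0,0,0,-0.1]]]'
python3 -m pendant '[[[0,0,-1,0,0,0,-0.1],[0,0,-0.5,0,0,0.25,-0.1],[0,0,0,0,0,1,-1],[0,0,0,0,0,1,-1],[0,0,0,0,0,0,-1],[0,0,0,0,0,0,-1],[0,0,0,0,0,0,-1],[0,0,0,0,0,0,-1]]]'
python3 plan.py .534 -.115 .18 -92.8 .534 -.115 .049 -92.8
```

```text
time_s: 56.8
tcp_pos: [0.5026, 0.3672, 0.174]
eef_rot: [-180.0, 0.0, -83.8]
contact_force: [-0.6, 0.3, 0.1]
gripper_width: 0.0396
gripper_force: 0.0
time_s: 57.6
tcp_pos: [0.5025, 0.3671, 0.2022]
eef_rot: [180.0, -0.0, -92.7]
contact_force: [-0.1, -0.4, -0.8]
gripper_width: 0.0013
gripper_force: 0.0
t 57.6 p [0.5025 0.3671 0.2022] rpy [ 1.7999e+02 -1.0000e-02 -9.2710e+01] F [-0.1 -0.4 -0.8] w 0.0013 gf 0.0 j6 -56.8
wz units 0.02 | shift units [23.998 -2.753  1.11 ] rows 24
wz units -0.0 | shift units [-0.    0.    6.55] rows 7
```

```bash
python3 -m pendant '[[[1,-0.115,0.02,0,0,0,-1],[1,-0.115,0.02,0,0,0,-1],[1,-0.115,0.02,0,0,0,-1],[1,-0.115,0.02,0,0,0,-1],[1,-0.115,0.02,0,0,0,-1],[1,-0.115,0.02,0,0,0,-1],[1,-0.115,0.02,0,0,0,-1],[1,-0.115,0.02,0,0,0,-1]]]'
python3 -m pendant '[[[1,-0.115,0.02,0,0,0,-1],[1,-0.115,0.02,0,0,0,-1],[1,-0.115,0.02,0,0,0,-1],[1,-0.115,0.02,0,0,0,-1],[1,-0.115,0.02,0,0,0,-1],[1,-0.115,0.02,0,0,0,-1],[1,-0.115,0.02,0,0,0,-1],[1,-0.115,0.02,0,0,0,-1]]]'
python3 -m pendant '[[[1,-0.115,0.02,0,0,0,-1],[1,-0.115,0.02,0,0,0,-1],[1,-0.115,0.02,0,0,0,-1],[1,-0.115,0.02,0,0,0,-1],[1,-0.115,0.02,0,0,0,-1],[1,-0.115,0.02,0,0,0,-1],[1,-0.115,0.02,0,0,0,-1],[0.9,-0.115,0.02,0,0,0,-1]]]'
python3 -m pendant '[[[0,0,0.8,0,0,0,-1],[0,0,0.9,0,0,0,-1],[0,0,0.9,0,0,0,-1],[0,0,0.9,0,0,0,-1],[0,0,0,0,0,0,-1],[0,0,0,0,0,0,-1],[0,0,0,0,0,0,-1],[0,0,0,0,0,0,-1]]]'
python3 plan.py .534 -.115 .049 -92.8
python3 - <<'E'
from h import *
s=snap("side","side10.npz");t=snap("top","top10.npz")
a=cv2.resize(s["frame"][140:440,190:450],(520,600),interpolation=2)
cv2.imwrite("pics/s10.png",a)
E
```

```text
time_s: 58.4
tcp_pos: [0.5132, 0.2046, 0.1992]
eef_rot: [-180.0, 0.0, -92.8]
contact_force: [0.4, 0.0, -0.0]
gripper_width: 0.0007
gripper_force: 0.0
time_s: 59.2
tcp_pos: [0.5237, 0.044, 0.1959]
eef_rot: [-180.0, 0.0, -92.8]
contact_force: [0.9, -0.7, 0.1]
gripper_width: 0.0008
gripper_force: 0.0
time_s: 60.0
tcp_pos: [0.5342, -0.1147, 0.1927]
eef_rot: [180.0, -0.0, -92.8]
contact_force: [0.2, 0.0, 0.2]
gripper_width: 0.0001
gripper_force: 0.0
time_s: 60.8
tcp_pos: [0.5352, -0.1131, 0.1238]
eef_rot: [-179.9, 0.0, -92.8]
contact_force: [0.1, -1.2, 0.0]
gripper_width: 0.0006
gripper_force: 0.0
t 60.8 p [ 0.5352 -0.1131  0.1238] rpy [-1.799e+02  1.000e-02 -9.275e+01] F [ 0.1 -1.2  0. ] w 0.0006 gf 0.0 j6 -11.4
wz units 0.01 | shift units [0.098 0.054 3.739] rows 4
```

View pics/s10.png

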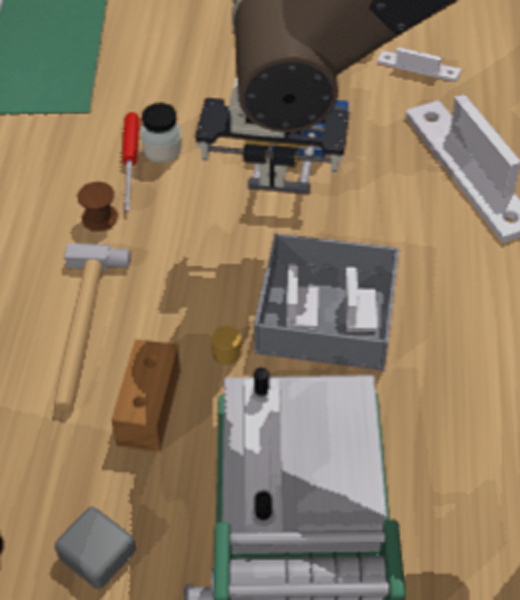

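Both pins stand seated in the cutter at crop (262,380) and (263,505), both offcuts are in the bin, and the bystanders are untouched. Now lower and push the handle.

```bash
python3 -m pendant '[[[0,0,0.9,0,0,0,-1],[0,0,0.9,0,0,0,-1],[0,0,0.9,0,0,0,-1],[0,0,0.9,0,0,0,-1],[0,0,0.1,0,0,0,-1],[0,0,0,0,0,0,-1],[0,0,0,0,0,0,-1],[0,0,0,0,0,0,-1]]]'
python3 -m pendant '[[[0.4,0,0,0,0,0,-1],[0.5,0,0,0,0,0,-1],[0.5,0,0,0,0,0,-1],[0.5,0,0,0,0,0,-1],[0.5,0,0,0,0,0,-1],[0.5,0,0,0,0,0,-1],[0.5,0,0,0,0,0,-1],[0.3,0,0,0,0,0,-1]]]'
python3 -m pendant '[[[0.2,0,0,0,0,0,-1],[0.1,0,0,0,0,0,-1],[0.1,0,0,0,0,0,-1],[0,0,0,0,0,0,-1],[0,0,0,0,0,0,-1],[0,0,0,0,0,0,-1],[0,0,0,0,0,0,-1],[0,0,0,0,0,0,-1]]]'
```

```text
time_s: 61.7
tcp_pos: [0.5353, -0.1129, 0.0498]
eef_rot: [-179.9, 0.0, -92.7]
contact_force: [0.4, 0.3, -0.7]
gripper_width: 0.0005
gripper_force: 0.0
time_s: 62.5
tcp_pos: [0.531, -0.1873, 0.049]
eef_rot: [-180.0, 0.1, -92.8]
contact_force: [-1.3, 9.0, 3.7]
gripper_width: 0.0007
gripper_force: 4.2
time_s: 63.3
tcp_pos: [0.5307, -0.1952, 0.0487]
eef_rot: [-180.0, -0.0, -92.8]
contact_force: [1.0, 0.9, 0.6]
gripper_width: 0.0004
gripper_force: 0.8
```

```bash
python3 -m pendant '[[[0.1,0,0,0,0,0,-1],[0.1,0,0,0,0,0,-1],[0,0,0,0,0,0,-1],[0,0,0,0,0,0,-1],[0,0,0,0,0,0,-1],[0,0,0,0,0,0,-1],[0,0,0,0,0,0,-1],[0,0,0,0,0,0,-1]]]'
python3 -m pendant '[[[0.1,0,0,0,0,0,-1],[0,0,0,0,0,0,-1],[0,0,0,0,0,0,-1],[0,0,0,0,0,0,-1],[0,0,0,0,0,0,-1],[0,0,0,0,0,0,-1],[0,0,0,0,0,0,-1],[0,0,0,0,0,0,-1]]]'
```

```text
time_s: 64.1
tcp_pos: [0.5306, -0.1967, 0.0487]
eef_rot: [-180.0, 0.1, -92.8]
contact_force: [-1.4, 19.8, 7.7]
gripper_width: 0.0003
gripper_force: 9.6
time_s: 64.9
tcp_pos: [0.5306, -0.1969, 0.0487]
eef_rot: [-180.0, 0.2, -92.8]
contact_force: [-1.3, 31.9, 9.9]
gripper_width: 0.0005
gripper_force: 15.7
```

The jaw is against its stop: the force rose to 32 N at the predicted position. Backing off and checking numerically.

```bash
python3 -m pendant '[[[-0.5,0,0,0,0,0,-1],[-0.6,0,0,0,0,0,-1],[0,0,-0.8,0,0,0,-1],[0,0,-1,0,0,0,-1],[0,0,-1,0,0,0,-1],[0,0,-1,0,0,0,-1],[0,0,-1,0,0,0,-1],[0,0,-1,0,0,0,-1]]]'
python3 -m pendant '[[[-0.7,0.8,-0.5,0,0,0,-1],[-0.7,0.8,-0.5,0,0,0,-1],[-0.7,0.5,-0.5,0,0,0,-1],[-0.7,0.3,-0.3,0,0,0,-1],[0,0,0,0,0,0,-1],[0,0,0,0,0,0,-1],[0,0,0,0,0,0,-1],[0,0,0,0,0,0,-1]]]'
python3 - <<'E'
from h import *
t=snap("top","top11.npz");s=snap("side","side11.npz");t0=load("top0.npz");s0=load("side0.npz")
P=cloud(t);f=t["frame"].astype(int);V,U=np.mgrid[:480,:640]
box=lambda a,b,c,d:(U>=a)&(U<c)&(V>=b)&(V<d)
def rect(mask,nm):
    m=cv2.morphologyEx(mask.astype(np.uint8),cv2.MORPH_OPEN,np.ones((3,3)))
    n,l,st,ce=cv2.connectedComponentsWithStats(m); 
    if n<2: print(nm,None);return
    i=1+np.argmax(st[1:,4]);q=P[l==i];q=q[~np.isnan(q).any(1)];R=cv2.minAreaRect(q[:,:2].astype(np.float32));print(nm,np.round(R[0],4),np.round(R[1],3),np.median(q[:,2]).round(3))
rect(box(340,225,378,270)&(f.max(2)<110)&(P[...,2]>.03)&(P[...,2]<.07),"handle")
rect(box(240,240,310,318)&(P[...,2]>.04)&(f.min(2)>120)&(P[...,2]<.08),"bin offcut wall")
for nm,(x,y) in dict(A=(.52,.2077),B=(.5026,.367)).items():
    u,v=proj(t,[x,y,.11])[0].round().astype(int)
    for c,n in((t,"t"),(s,"s")):
        u,v=proj(c,[x,y,.108])[0].round().astype(int);Q=cloud(c)[v-2:v+3,u-2:u+3].reshape(-1,3);print(nm,n,(u,v),c["frame"][v,u],"z",np.nanmedian(Q[:,2]).round(4),np.nanmax(Q[:,2]).round(4))
for nm,b in dict(spool=(320,132,346,158),mallet=(200,133,308,170),driver=(335,146,415,164),glue=(378,158,408,186),mug=(505,242,558,282),tape=(110,165,150,203),weight=(233,219,254,240),big=(330,320,450,400),small=(470,300,500,358)).items():
    a,b2,c,d=b;print(nm,np.abs(f[b2:d,a:c]-t0["frame"][b2:d,a:c]).mean().round(1),end="; ")
E
python3 plan.py
```

```text
time_s: 65.7
tcp_pos: [0.531, -0.1792, 0.1653]
eef_rot: [180.0, -0.0, -92.8]
contact_force: [0.7, 0.6, 0.3]
gripper_width: 0.0006
gripper_force: 0.0
time_s: 66.5
tcp_pos: [0.4861, -0.1212, 0.2001]
eef_rot: [179.9, -0.0, -92.8]
contact_force: [-0.5, -0.0, 0.2]
gripper_width: 0.0007
gripper_force: 0.0
handle [ 0.5286 -0.2147] [0.014 0.084] 0.053
bin offcut wall [0.421  0.0253] [0.012 0.066] 0.06
A t (np.int64(193), np.int64(248)) [61 77 92] z 0.6024 0.6077
A s (np.int64(320), np.int64(327)) [34 33 33] z 0.109 0.1132
B t (np.int64(126), np.int64(255)) [15 12 15] z 0.1102 0.1137
B s (np.int64(321), np.int64(390)) [15 15 14] z 0.1111 0.1128
spool 14.8; mallet 23.2; driver 18.7; glue 13.9; mug 17.1; tape 19.4; weight 41.5; big 22.8; small 23.9; t 66.6 p [ 0.4861 -0.1211  0.2002] rpy [ 1.7994e+02 -1.0000e-02 -9.2800e+01] F [-0.8  0.2  0.5] w 0.0003 gf 0.0 j6 -11.3
```

Run:
```python
from h import *
s=load("side11.npz");s0=load("side0.npz")
for c in(s0,s):
    h=cv2.cvtColor(c["frame"],cv2.COLOR_BGR2HSV)
    for nm,lo,hi,b in(("weight",(15,150,80),(32,255,255),(285,295,325,330)),("spool",(0,90,20),(14,255,120),(220,225,260,265)),("driver",(0,200,100),(8,255,255),(240,190,275,230)),("pixels",(0,0,0),(180,255,255),(0,0,2,2))):
        m=cv2.inRange(h,lo,hi)[b[1]:b[3],b[0]:b[2]];M=cv2.moments(m,True)
        if M["m00"]: print(nm,round(M["m10"]/M["m00"]+b[0],1),round(M["m01"]/M["m00"]+b[1],1),M["m00"])
f=np.abs(s["frame"].astype(int)-s0["frame"])
for nm,(u,v,w,x) in dict(bare=(130,260,190,320),glue=(258,188,284,222),tape=(215,390,262,436),mallet=(215,258,258,348)).items(): print(nm,f[v:x,u:w].mean().round(1))
```

```text
weight 302.8 312.0 217.0
spool 238.4 242.8 373.0
driver 255.0 208.2 149.0
pixels 0.5 0.5 4.0
weight 302.8 312.0 223.0
spool 238.4 242.8 368.0
driver 255.0 208.2 148.0
pixels 0.5 0.5 4.0
bare 10.1
glue 8.0
tape 8.7
mallet 10.7
```

Nothing else has moved, so I'm handing in.

```bash
python3 -c "
from plant import r
print(r.close_job())"
```

```text
the job is handed in; nothing more can be done
None
```

I handed the job in at about 67 s: the fence is on the cutter table with both pins fully home, both offcuts present are in the bin, the vise is shut, and everything else I checked is where it was.

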